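# Index the swivel table and pack the gap beside the gearbox carrier

### The job

Turn the swivel table by its upright handle to the 60 degree mark, four clicks anticlockwise from its zero stop. Then pick the two packers that together fill the gap between the stop block and the bearing carrier snugly, stand both upright in it without forcing, centred and fully down, and swing the keeper bar across on top of them to its stop. Leave the other two packers and the things lying around as they are.

Things in the scene. Friction and masses are not known exactly. Their poses are not given: they have to be found in the camera images.
- index_base: fixed round blue base of the swivel, 280 mm across, 18 mm high; origin at the centre of its underside, on the swivel's axis. White rim marks every 15 degrees from 0 (the thickest mark) to 90; the table's handle arm lies over the mark that is read. Seen from above, the zero mark lies 60 degrees anticlockwise of the base's x axis
- swivel (a joint): angle (rad) of the turning steel table, 226 mm across, top 35 mm above the bench: 0 at the zero stop, growing anticlockwise from above to 1.571 at the other stop. Clicks into a detent every 15 degrees (0.262 rad); 3 to 4 N at the handle takes it over a click, and let go it springs into the nearest one. 60 degrees is 1.047
- handle (a point): centre of the top of the upright round black handle on the table's arm: 20 mm diameter, 65 mm tall (its top 100 mm above the bench), 145 mm from the swivel axis. It turns with the table
- gap (a point): centre of the gap's floor, on the swivel axis, 35 mm above the bench; turns with the table. y points across the gap from the dark stop block to the aluminium carrier, x along the gap. 43.5 mm wide, centred; the two walls are 44 mm long, 30 mm high, with a 4 mm sloped lead-in on top; ends open. At 60 degrees its axes match index_base's. Round carrier body beyond y = 33 mm, 61 mm high
- keeper (a joint): angle of the keeper bar about its upright post, rad: 0 when it points along the gap's +x, growing anticlockwise from above to 1.571, its stop, where it points along the gap's +y and lies across the gap's middle over the packers. It can go back to -0.4. Stays where it is left; under 1 N at the knob moves it
- keeper_knob (a point): top centre of the upright round black knob near the keeper bar's outer end: 16 mm diameter, 32 mm tall above the bar, 70 mm from the keeper's pivot, its top 146.5 mm above the bench. The bar is 18 mm wide, 7 mm thick, its underside 72.5 mm above the gap floor, 2.5 mm above the top of a seated packer
- keeper_pivot (a point): top centre of the keeper's post, on its vertical pivot axis, 52 mm from the gap centre along the gap's -y; 116.5 mm above the bench
- packer_a: a plain aluminium packer block, 50 mm wide along its x, 12 mm thick along its y, 70 mm tall, standing upright on the mat; origin at the centre of its underside. Top corners bevelled 7 mm across the width, lower long edges 3 mm across the thickness. About 113 g. Lift it by its two end faces, 50 mm apart
- packer_b: a plain aluminium packer block, 50 mm wide along its x, 17 mm thick along its y, 70 mm tall, standing upright on the mat; origin at the centre of its underside. Top corners bevelled 7 mm across the width, lower long edges 3 mm across the thickness. About 161 g. Lift it by its two end faces, 50 mm apart
- packer_c: a plain aluminium packer block, 50 mm wide along its x, 24 mm thick along its y, 70 mm tall, standing upright on the mat; origin at the centre of its underside. Top corners bevelled 7 mm across the width, lower long edges 3 mm across the thickness. About 227 g. Lift it by its two end faces, 50 mm apart
- packer_d: a plain aluminium packer block, 50 mm wide along its x, 34 mm thick along its y, 70 mm tall, standing upright on the mat; origin at the centre of its underside. Top corners bevelled 7 mm across the width, lower long edges 3 mm across the thickness. About 321 g. Lift it by its two end faces, 50 mm apart
- mat: flat black rubber mat, 120 mm (x) by 280 mm (y), 4 mm thick, fixed on the bench, origin at the centre of its underside; the four packers stand on it in a row along its y, about 64 mm apart
- hammer: bystander: a hammer lying on the bench beyond the work, origin under its middle
- screwdriver: bystander: a screwdriver lying on the bench, left of the swivel
- bearing: bystander: a steel bearing ring, 72 mm across, 18 mm high, lying flat beyond the swivel, origin at the centre of its underside
- tin: bystander: a grey tin can, 66 mm across, 100 mm tall, standing beyond the work, origin at the centre of its underside
Not all that is in view belongs to the job. What is shaped like the packer_b but black is not meant.

How it is judged:
By the outcome, as a careful person would: the job done as asked, in the order asked, and still so for the second after the job is handed in, with the robot touching nothing.
It also fails if it takes over 72 s, if anything falls off the work surface, if the arm or the gripper's body presses on something with over 40 N, if the wrist force passes 120 N, or if a joint passes its speed limit or range.

### The arm

A 7-joint arm with a two-finger parallel gripper is mounted at the origin on the work surface. World frame = base frame: x ahead of the robot, y to its left, z up, the work surface at z = 0. Lengths are in m, angles in rad, forces in N, time in s.
With the tool pointing down it reaches from about 0.425 to 0.925 m from the base axis. Payload 6.8 kg.
Tool frame: the origin (TCP) lies on the centre line of the jaws, within the pads' length; the fingertips stand 11 mm ahead of it and the grasp point (between the pads) lies 8 mm behind it; z points along the fingers, y is the direction in which the jaws open and shut (so a half turn about z gives the same grasp; the last joint's range is limited). The gripper opens to 85 mm and grips with 20 to 120 N. Pads are 22 mm wide; open, the fingers measure 114 mm over their backs; the gripper's body (76 mm by 85 mm) begins 54 mm behind the grasp point. The pads swing forward as they close: fully open they stand 13 mm farther back than shut.
Start: joints at [-1.363, 0.477, 0.022, 1.555, -0.011, 1.109, -0.083], TCP at [0.21, 0.642, 0.242] pointing down, gripper open.
Joint ranges: [-2.96, 2.96], [-0.34, 2.1], [-1.41, 1.46], [0.24, 2.44], [-1.37, 4.51], [0.17, 1.92], [-2.96, 2.96]. Speed limits (rad/s): [2.39, 2.39, 3.14, 3.14, 3.14, 3.14, 3.14].

### API

Orientations are given as a rotation vector (axis times angle).
In Python, from bench import r gives the robot as it stands.
- The arm moves only by the tool send_rows, never from a script. Its argument "deltas" is a list of rows, each a list of 7 numbers: the opening, from 0 (shut) to 1 (fully open), then the shift along the tool's x, y, z as a fraction of full scale, then the turn, a rotation vector about the tool's x, y, z as a fraction of full scale. In form: [[hand, x, y, z, ax, ay, az], ...]. A call has 1 to 20 rows; each row is the pose to reach, as a shift and turn from the pose commanded when the call began, along the tool's axes at that moment, turning the shorter way round; what a row does not reach only later rows make up. Full scale, the value 1, is 150 mm for a shift and 180 degrees for a turn. A row lasts 1/12 s, in which the tool goes at most 41.7 mm and 7.16 degrees, less where a joint would pass 70% of its speed; a pose out of reach is approached as far as the arm can. A call with a number of a shift or a turn outside -1 to 1 is refused whole. A call with a gripper value outside its range is refused whole. The fingers move at their own pace and stop on an object; "squeeze" is the grip in N (left out, the last holds). Time passes only in rows, so rows that repeat a pose let the fingers close. It gives the time, the measured TCP pose, the force and the opening at its end, in the units of the state.
- r.get_obs(): the state, without advancing time (a new reading comes with each control period).
- r.grab_frame(name): name is "scene" or "side" or "wrist"; returns a dict with "pixels" (400x640x3 uint8, red, green, blue), "camera_matrix" (3x3 intrinsics, pixels), "dist_coeffs" ([k1, k2, p1, p2, k3] as OpenCV has them; the pictures are not rectified), "rvec" (rotation vector, rad) and "tvec" (3), from world to camera coordinates, as OpenCV has them. Camera axes: x right, y down, z forward; pixel columns grow to the right and rows downward; lengths in m; the calibration is good to about 2 mm. A picture is of the moment at which its call begins. There is no depth.
- r.hand_in(): hands the job in, once; it reports no verdict.
The state is a dict: "clock": time; "joints": joint angles; "qvel": joint speeds; "tau": joint torques, N m; "tcp_pos": TCP position; "orientation": TCP orientation; "contact_force": force on the tool from outside, world axes, zero at the start; "moment": the same for the moment, N m; "grip_width": finger opening in m.
Only numpy, scipy, OpenCV 4.12 (cv2) and the standard library are available. Lean on these libraries where they do the work, as an engineer would, in place of code of your own. Each camera call takes 0.05 s, during which the arm holds its last target. There are 200 camera calls.

## Working session

There is one attempt and no reset: what is moved stays moved. The work goes in short steps, Python scripts to look and compute and a tool call to move; the robot and the scene stay as the last step left them, time stands still between calls to the robot, and variables do not carry over. Pictures are saved under pics/ and viewed, about 8 in all and at most 12, crops included, and the job is handed in when it is done.

Besides the shell and the picture viewer there is one more tool, called after ">>>" as name(argument=value, ...), one argument or row to a line, values as JSON. send_rows: Moves the arm, as the interface text tells. Shift numbers are shares of 150 mm and turn numbers shares of 180 degrees, none past 1 either way. Its arguments: {"type":"object","properties":{"deltas":{"type":"array","items":{"type":"array","items":{"type":"number"}}},"squeeze":{"type":"number"}},"required":["deltas"]}

```bash
mkdir -p pics; ls; cat > h.py <<'E'
import numpy as np, cv2
from bench import r
from scipy.spatial.transform import Rotation as R
def grab(n):
    f=r.grab_frame(n); f={k:np.asarray(v) for k,v in f.items()}; return f
def ray(f,uv):
    p=cv2.undistortPoints(np.array(uv,float).reshape(-1,1,2),f['camera_matrix'],f['dist_coeffs']).reshape(-1,2)
    M=cv2.Rodrigues(f['rvec'])[0]; t=f['tvec'].reshape(3)
    return -M.T@t, np.c_[p,np.ones(len(p))]@M
def onz(f,uv,z):
    c,d=ray(f,uv); return c+d*((z-c[2])/d[:,2])[:,None]
def proj(f,P):
    return cv2.projectPoints(np.array(P,float).reshape(-1,3),f['rvec'],f['tvec'],f['camera_matrix'],f['dist_coeffs'])[0].reshape(-1,2)
def save(f,n,crop=None,s=1):
    im=f['pixels'][...,::-1]
    if crop: a,b,c,d=crop; im=im[b:d,a:c]
    cv2.imwrite('pics/'+n+'.png',cv2.resize(im,None,fx=s,fy=s,interpolation=cv2.INTER_CUBIC))
def tool(dw, turn=(0,0,0)):
    "world shift (m) -> tool fractions"
    o=r.get_obs(); return R.from_rotvec(o['orientation']).as_matrix().T@np.array(dw)/.15
E
python3 - <<'E'
from h import *
import pickle
fs={n:grab(n) for n in('scene','side','wrist')}
pickle.dump(fs,open('f0.pkl','wb'))
im=np.vstack([fs['scene']['pixels'],fs['side']['pixels']])
for n in fs:
  f=fs[n]; print(n,ray(f,[[320,200]])); 
save(fs['scene'],'s0',None,1.25);save(fs['side'],'d0',None,1.25)
o=r.get_obs();print(o['tcp_pos'],R.from_rotvec(o['orientation']).as_matrix(),o['clock'],o['grip_width'])
E
```

```text
pics
scene (array([ 1.00854147, -0.54797243,  1.19273737]), array([[-0.32340741,  0.44680265, -0.83421146]]))
side (array([ 0.24868817, -0.84850318,  0.87224987]), array([[ 0.24702005,  0.71616427, -0.65307167]]))
wrist (array([0.13088784, 0.66880081, 0.37225019]), array([[ 0.3015917 , -0.10256057, -0.94791078]]))
[0.20952062 0.64120535 0.24154007] [[-9.50546211e-01  3.10582967e-01 -3.48176124e-04]
 [ 3.10583144e-01  9.50545172e-01 -1.40922380e-03]
 [-1.06723777e-04 -1.44766998e-03 -9.99998946e-01]] 0.15 0.08550175118239867
```

View pics/s0.png

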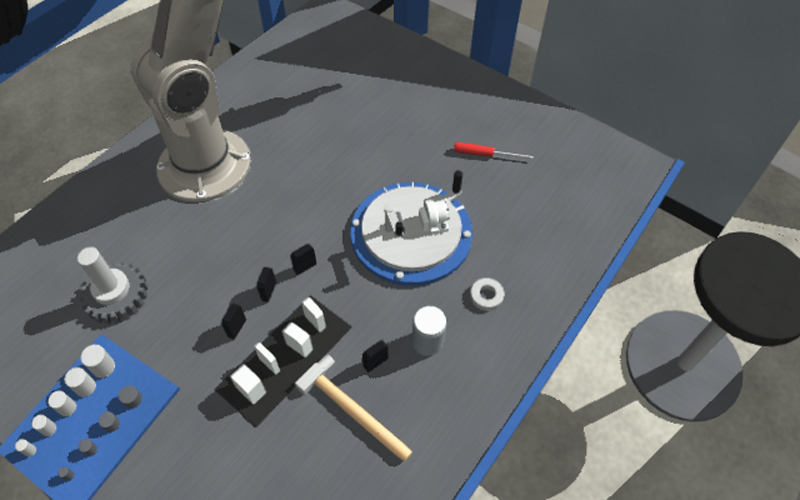

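View pics/d0.png

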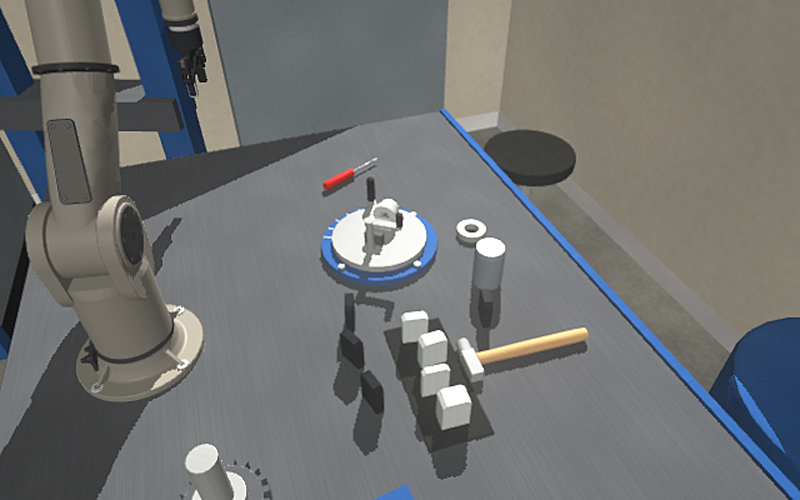

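Scene image (800x500): swivel at (410,230), handle top (458,173), and a mat with four light packers at (250,385), (266,357), (298,338), (313,315). Black look-alikes at (233,320), (265,283), (303,258), (375,355), plus the light pegs on the blue plate, are not wanted. 17+24=41 mm is the only snug pair for 43.5, so I want b and c.

```bash
python3 - <<'E'
from h import *
import pickle
fs=pickle.load(open('f0.pkl','rb'))
for n,box in(('scene',(270,135,390,235)),('side',(245,155,360,240))):
    f=fs[n]; im=f['pixels']; hsv=cv2.cvtColor(im,cv2.COLOR_RGB2HSV)
    m=cv2.inRange(hsv,(100,120,50),(125,255,255)); k=np.zeros_like(m); a,b,c,d=box; k[b:d,a:c]=m[b:d,a:c]
    cs=cv2.findContours(k,0,1)[0]; h=cv2.convexHull(np.vstack(cs)).reshape(-1,2)
    P=onz(f,h,.018)[:,:2]
    from scipy.optimize import least_squares
    s=least_squares(lambda q:np.hypot(*(P-q[:2]).T)-.14,P.mean(0),loss='soft_l1',f_scale=.002)
    # drop near-side wall points
    print(n,'base',s.x,np.round(np.abs(s.fun).mean(),4))
    # light packers
    g=cv2.inRange(hsv,(0,0,120),(180,60,255))
    if n=='scene':b=(150,225,290,335)
    else:b=(310,240,400,350)
    k=np.zeros_like(g);k[b[1]:b[3],b[0]:b[2]]=g[b[1]:b[3],b[0]:b[2]]
    for c in cv2.findContours(k,0,1)[0]:
        if cv2.contourArea(c)>60: print('  light',cv2.boundingRect(c),cv2.contourArea(c))
    blk=(hsv[...,2]<45).astype(np.uint8)
    a,b,c,d=(355,130,375,160) if n=='scene' else (285,138,305,166)
    ys,xs=np.nonzero(blk[b:d,a:c]); print('  black handle',xs.min()+a,xs.max()+a,ys.min()+b,ys.max()+b, [(y+b, xs[ys==y].mean()+a) for y in sorted(set(ys))[:5]])
im=np.hstack([cv2.resize(fs['scene']['pixels'][225:345,150:290],None,fx=2.8,fy=2.8,interpolation=2),cv2.resize(fs['side']['pixels'][240:360,300:440],None,fx=2.8,fy=2.8,interpolation=2)])
im2=np.hstack([cv2.resize(fs['scene']['pixels'][130:235,270:390],(392,264),interpolation=2),cv2.resize(fs['side']['pixels'][135:235,245:360],(392,264),interpolation=2)])
cv2.imwrite('pics/c1.png',np.vstack([im,im2])[:600,:,::-1])
E
```

```text
scene base [0.54049489 0.13867172] 0.0013
  light (185, 292, 28, 31) 442.5
  light (236, 283, 33, 32) 383.0
  light (203, 274, 21, 25) 164.5
  light (226, 258, 24, 28) 351.0
  light (241, 237, 19, 28) 185.5
  black handle 362 368 137 153 [(np.int64(137), np.float64(365.5)), (np.int64(138), np.float64(365.5)), (np.int64(139), np.float64(365.5)), (np.int64(140), np.float64(365.5)), (np.int64(141), np.float64(365.5))]
side base [0.53555974 0.13851118] 0.0025
  light (310, 278, 22, 72) 862.0
  light (391, 258, 9, 22) 107.0
  light (310, 240, 90, 110) 4317.0
  black handle 294 298 145 151 [(np.int64(145), np.float64(296.0)), (np.int64(146), np.float64(298.0)), (np.int64(147), np.float64(298.0)), (np.int64(149), np.float64(294.0)), (np.int64(150), np.float64(294.0))]
```

View pics/c1.png

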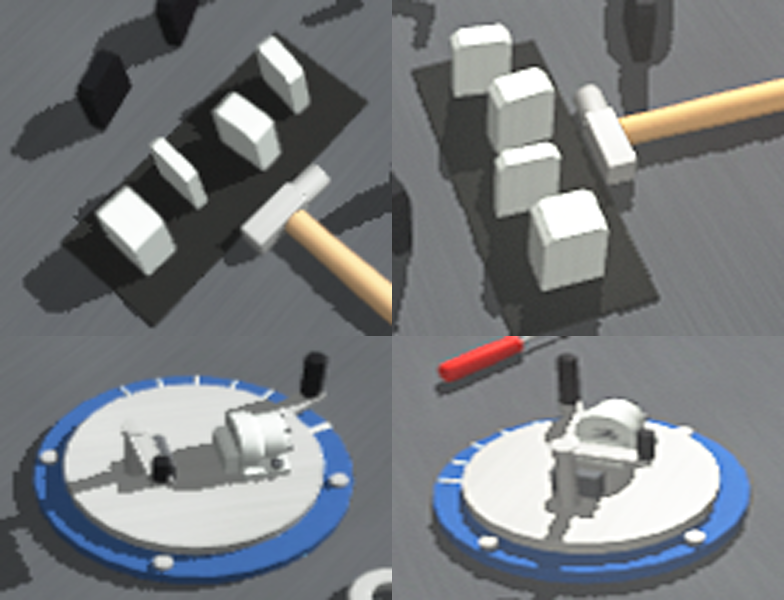

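Top-left/right crops: from the far end (low left) the packers read 34 (d), 12 (a), 24 (c), 17 (b, nearest the swivel); the rim marks suggest the handle is at the 15° mark (thick zero mark at crop (322,428), handle arm one mark anticlockwise). Measuring.

```bash
python3 - <<'E'
from h import *
import pickle
fs=pickle.load(open('f0.pkl','rb'))
c0=np.array([.539,.1386])
f=fs['scene'];hsv=cv2.cvtColor(f['pixels'],cv2.COLOR_RGB2HSV)
# sample ring r=.128, z=.018 for white marks
for n in('scene','side'):
    f=fs[n];g=f['pixels'].astype(float)
    th=np.radians(np.arange(-180,180,1.)); 
    val=[]
    for rr in(.120,.125,.130,.135):
        uv=proj(f,np.c_[c0[0]+rr*np.cos(th),c0[1]+rr*np.sin(th),0*th+.018]).astype(np.float32)
        val.append(cv2.remap(f['pixels'][...,0],uv[:,:1],uv[:,1:],1)[:,0])
    v=np.max(val,0).astype(int); print(n,[(int(np.degrees(t).round()),x) for t,x in zip(th,v) if x>120])
S,D=fs['scene'],fs['side']
def sc(x,y):return 270+x*120/392,130+(y-336)*105/264
def sd(x,y):return 245+(x-392)*115/392,135+(y-336)*100/264
def tri(a,b):
    c1,d1=ray(S,[a]);c2,d2=ray(D,[b]);d1=d1[0];d2=d2[0]
    A=np.c_[d1,-d2];t=np.linalg.lstsq(A,c2-c1,rcond=None)[0];return (c1+t[0]*d1+c2+t[1]*d2)/2,np.linalg.norm(c1+t[0]*d1-c2-t[1]*d2)
H=tri(sc(315,357),sd(568,358));print('handle',H,np.linalg.norm(H[0][:2]-c0),np.degrees(np.arctan2(*(H[0][:2]-c0)[::-1])))
print(onz(S,[sc(315,357)],.1),onz(D,[sd(568,358)],.1))
K=tri(sc(160,460),sd(646,434));print('knob',K)
print(onz(S,[sc(160,460)],.1465),onz(D,[sd(646,434)],.1465))
tops={'b':(278,55),'c':(247,118),'a':(176,158),'d':(138,215)}
for k,(x,y) in tops.items(): print(k,onz(S,[(150+x/2.8,225+y/2.8)],.074).round(4))
sid={'b':(481,32),'c':(520,82),'a':(527,152),'d':(570,203)}
for k,(x,y) in sid.items(): print(k,onz(D,[(300+(x-392)/2.8,240+y/2.8)],.074).round(4))
M=[(283,33),(370,100),(153,327),(62,243)]
P=onz(S,[(150+x/2.8,225+y/2.8) for x,y in M],.004)[:,:2];print(P.round(3),P.mean(0),np.degrees(np.arctan2(*(P[0]-P[3])[::-1])),np.linalg.norm(P[0]-P[3]),np.linalg.norm(P[0]-P[1]))
w=fs['wrist'];o=r.get_obs();Rt=R.from_rotvec(o['orientation']).as_matrix();cc,d=ray(w,[[320,200]]);print('wristcam in tool',Rt.T@(cc-o['tcp_pos']),d@Rt,w['camera_matrix'][0,0])
E
```

```text
scene [(-180, np.int64(152)), (-179, np.int64(147)), (-178, np.int64(141)), (-177, np.int64(133)), (-157, np.int64(161)), (-156, np.int64(211)), (-155, np.int64(216)), (-154, np.int64(217)), (-153, np.int64(216)), (-152, np.int64(206)), (-151, np.int64(190)), (-150, np.int64(141)), (-69, np.int64(122)), (-68, np.int64(180)), (-67, np.int64(214)), (-66, np.int64(216)), (-65, np.int64(217)), (-64, np.int64(218)), (-63, np.int64(217)), (-62, np.int64(201)), (-61, np.int64(140)), (30, np.int64(143)), (31, np.int64(186)), (32, np.int64(207)), (33, np.int64(217)), (34, np.int64(219)), (35, np.int64(219)), (36, np.int64(211)), (37, np.int64(159)), (50, np.int64(127)), (51, np.int64(139)), (52, np.int64(149)), (53, np.int64(151)), (54, np.int64(157)), (55, np.int64(166)), (56, np.int64(185)), (57, np.int64(190)), (58, np.int64(187)), (59, np.int64(190)), (60, np.int64(203)), (61, np.int64(196)), (62, np.int64(201)), (63, np.int64(209)), (64, np.int64(212)), (65, np.int64(224)), (66, np.int64(237)), (67, np.int64(230)), (68, np.int64(223)), (69, np.int64(221)), (70, np.int64(221)), (71, np.in
[... 6098 characters left out ...]
0.56327167 0.27909046 0.1       ]]
knob (array([0.56205683, 0.06277607, 0.14235407]), np.float64(0.0021596631117099586))
[[0.56301634 0.06142101 0.1465    ]] [[0.56054091 0.05612904 0.1465    ]]
b [[ 0.514  -0.1632  0.074 ]]
c [[ 0.5335 -0.2267  0.074 ]]
a [[ 0.5102 -0.2924  0.074 ]]
d [[ 0.5205 -0.3503  0.074 ]]
b [[ 0.5135 -0.1622  0.074 ]]
c [[ 0.524  -0.2255  0.074 ]]
a [[ 0.5024 -0.2931  0.074 ]]
d [[ 0.5149 -0.3479  0.074 ]]
[[ 0.471 -0.118]
 [ 0.583 -0.123]
 [ 0.571 -0.405]
 [ 0.455 -0.399]] [ 0.51997567 -0.26114917] 86.65527622526714 0.2810914043252308 0.11175486794785885
wristcam in tool [ 0.08330082  0.0016195  -0.13072149] [[-0.31842927 -0.00244694  0.94794931]] 351.65227397436985
```

>>> send_rows(
  deltas=[
    [1,-0.997,-0.515,0,0,0,0],
    [1,-0.997,-0.515,0,0,0,0],
    [1,-0.997,-0.515,0,0,0,0],
    [1,-0.997,-0.515,0,0,0,0],
    [1,-0.997,-0.515,0,0,0,0],
  ],
  squeeze=20,
)

```text
clock: 0.57
tcp_pos: [0.3363, 0.5139, 0.2423]
orientation: [0.512, 3.095, -0.006]
contact_force: [1.1, -1.2, -0.1]
grip_width: 0.0852
```

>>> send_rows(
  deltas=[
    [1,-0.997,-0.515,0,0,0,0],
    [1,-0.997,-0.515,0,0,0,0],
    [1,-0.997,-0.515,0,0,0,0],
    [1,-0.997,-0.515,0,0,0,0],
    [1,-0.997,-0.515,0,0,0,0],
  ],
)

```text
clock: 0.98
tcp_pos: [0.4532, 0.3933, 0.2424]
orientation: [0.513, 3.095, -0.006]
contact_force: [1.2, -0.4, 0.2]
grip_width: 0.0853
```

>>> send_rows(
  deltas=[
    [1,-0.25,-0.13,0.1,0,0,0.04],
    [1,-0.5,-0.26,0.2,0,0,0.08],
    [1,-0.75,-0.39,0.3,0,0,0.12],
    [1,-0.997,-0.515,0.4,0,0,0.16],
    [1,-0.997,-0.515,0.477,0,0,0.2],
    [1,-0.997,-0.515,0.477,0,0,0.24],
    [1,-0.997,-0.515,0.477,0,0,0.28],
    [1,-0.997,-0.515,0.477,0,0,0.32],
    [1,-0.997,-0.515,0.477,0,0,0.36],
    [1,-0.997,-0.515,0.477,0,0,0.4],
    [1,-0.997,-0.515,0.477,0,0,0.44],
    [1,-0.997,-0.515,0.477,0,0,0.455],
    [1,-0.997,-0.515,0.477,0,0,0.455],
  ],
)

```text
clock: 2.07
tcp_pos: [0.5637, 0.2826, 0.1704]
orientation: [2.408, 2.018, -0.001]
contact_force: [-0.3, -0.6, 0.3]
grip_width: 0.0853
```

```bash
cat >> h.py <<'E'
def down(phi):
    c,s=np.cos(phi),np.sin(phi); return np.array([[-s,c,0],[c,s,0],[0,0,-1.]])
def rows(wps):
    "wps: list of (x,y,z,phi_deg) world -> tool fractions from the measured pose"
    o=r.get_obs();R0=R.from_rotvec(o['orientation']).as_matrix()
    for w in wps:
        d=R0.T@(np.array(w[:3])-o['tcp_pos'])/.15; q=R.from_matrix(R0.T@down(np.radians(w[3]))).as_rotvec()/np.pi
        print([round(float(v),3) for v in (*d,*q)])
E
python3 - <<'E'
from h import *
f=grab('wrist'); o=r.get_obs(); print(o['tcp_pos'])
print(proj(f,[[.564,.2814,.1],[.539,.1386,.035]]))
save(f,'w1',None,1.25)
E
```

```text
[0.56373289 0.28251169 0.17039724]
[[321.80996971 227.08019139]
 [321.74931869 342.75090346]]
```

View pics/w1.png

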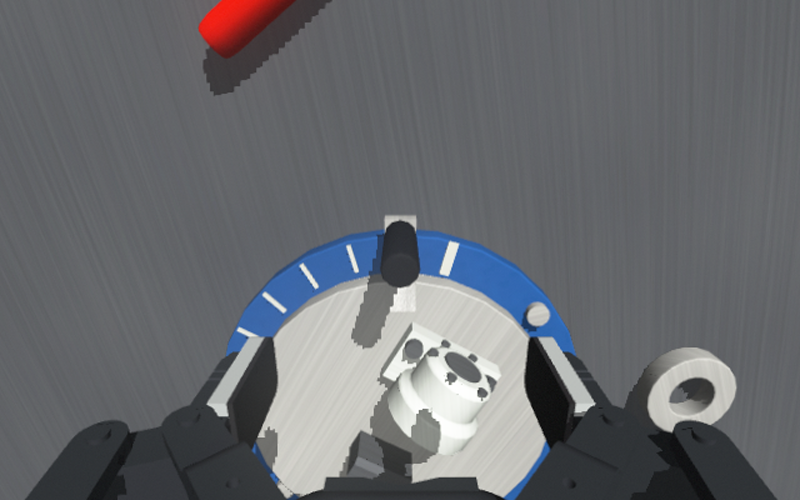

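Wrist view: thick zero mark at (450,258), arm and handle one mark left of it (handle top disc about (401,269)), so the table stands at 15°; three more clicks. I'll refine the axis from this view.

```bash
python3 - <<'E'
from h import *
f=grab('wrist')
hp=onz(f,[[401/1.25,269/1.25]],.1)[0];print('handle',hp)
hsv=cv2.cvtColor(f['pixels'],cv2.COLOR_RGB2HSV)
m=cv2.inRange(hsv,(100,120,50),(125,255,255))
# outer rim: first blue pixel going down per column, for columns right & left of handle
pts=[]
for u in list(range(200,300,4))+list(range(345,440,4)):
    v=np.nonzero(m[:,u])[0]
    if len(v) and v[0]<262: pts.append((u,v[0]-.5))
P=onz(f,pts,.018)[:,:2]
from scipy.optimize import least_squares
s=least_squares(lambda q:np.hypot(*(P-q).T)-.14,[.539,.139],loss='soft_l1',f_scale=.001);print(len(pts),s.x,np.abs(s.fun).mean())
c=s.x;print('h rel',np.hypot(*(hp[:2]-c)),np.degrees(np.arctan2(*(hp[:2]-c)[::-1])))
mk=[(450,258),(353,259),(309,276),(274,302)]
Q=onz(f,[(a/1.25,b/1.25) for a,b in mk],.018)[:,:2];print(np.degrees(np.arctan2(*(Q-c).T[::-1])),np.hypot(*(Q-c).T))
E
```

```text
handle [0.56480872 0.2891786  0.1       ]
49 [0.53951666 0.14785506] 0.0008603457415146511
h rel 0.14356890287646715 79.85344263674648
[ 64.1685132   95.21667087 110.79158059 126.08111544] [0.12473173 0.1234605  0.12396842 0.12466423]
```

>>> send_rows(
  deltas=[
    [1,0.031,0,0.3,0,0,0],
    [1,0.031,0,0.5,0,0,0],
    [1,0.031,0,0.667,0,0,0],
    [1,0.031,0,0.667,0,0,0],
    [0,0.031,0,0.667,0,0,0],
    [0,0.031,0,0.667,0,0,0],
    [0,0.031,0,0.667,0,0,0],
    [0,0.031,0,0.667,0,0,0],
    [0,0.031,0,0.667,0,0,0],
    [0,0.031,0,0.667,0,0,0],
    [0,0.031,0,0.667,0,0,0],
    [0,0.031,0,0.667,0,0,0],
  ],
  squeeze=20,
)

```text
clock: 3.17
tcp_pos: [0.5649, 0.2871, 0.072]
orientation: [-2.405, -2.019, -0.001]
contact_force: [-2.7, 0.4, 6.9]
grip_width: 0.0194
```

```bash
python3 - <<'E'
from h import *
o=r.get_obs();print(o['tcp_pos'],o['contact_force'],o['grip_width'])
c=np.array([.5395,.146]);p=o['tcp_pos'];d=p[:2]-c;rad=np.hypot(*d);a=np.degrees(np.arctan2(d[1],d[0]));print(rad,a)
x=o['orientation'];Y=R.from_rotvec(x).as_matrix()[:,1];phi=np.degrees(np.arctan2(Y[1],Y[0]));print(phi)
rows([(c[0]+rad*np.cos(np.radians(a+t)),c[1]+rad*np.sin(np.radians(a+t)),p[2],phi+t) for t in np.arange(5,50,5)])
E
```

```text
[0.56487199 0.28713562 0.07203478] [-2.65583112  0.43689166  6.92800564] 0.01940320419966359
0.14339805403660555 79.80877418263697
-9.974451242765777
[-0.003, -0.083, 0.0, -0.0, -0.0, -0.028]
[-0.014, -0.166, 0.0, -0.0, -0.0, -0.056]
[-0.032, -0.248, -0.0, 0.0, -0.0, -0.083]
[-0.056, -0.327, -0.0, 0.0, -0.0, -0.111]
[-0.088, -0.404, -0.0, 0.0, -0.0, -0.139]
[-0.126, -0.478, -0.0, 0.0, -0.0, -0.167]
[-0.171, -0.549, -0.0, 0.0, -0.0, -0.194]
[-0.221, -0.615, -0.0, 0.0, -0.0, -0.222]
[-0.277, -0.677, -0.0, 0.0, -0.0, -0.25]
```

>>> send_rows(
  deltas=[
    [0,-0.003,-0.083,-0.01,0,0,-0.028],
    [0,-0.014,-0.166,-0.02,0,0,-0.056],
    [0,-0.032,-0.248,-0.02,0,0,-0.083],
    [0,-0.056,-0.327,-0.02,0,0,-0.111],
    [0,-0.088,-0.404,-0.02,0,0,-0.139],
    [0,-0.126,-0.478,-0.02,0,0,-0.167],
    [0,-0.171,-0.549,-0.02,0,0,-0.194],
    [0,-0.221,-0.615,-0.02,0,0,-0.222],
    [0,-0.277,-0.677,-0.02,0,0,-0.25],
    [0,-0.277,-0.677,-0.02,0,0,-0.25],
    [0,-0.277,-0.677,-0.02,0,0,-0.25],
  ],
)

```text
clock: 4.08
tcp_pos: [0.4557, 0.2634, 0.073]
orientation: [-1.451, -2.784, 0.004]
contact_force: [-4.6, 3.7, -12.0]
grip_width: 0.0195
```

>>> send_rows(
  deltas=[
    [1,0,0,0,0,0,0],
    [1,0,0,0,0,0,0],
    [1,0,0,0,0,0,0],
    [1,0,0,0,0,0,0],
    [1,0,0,0,0,0,0],
    [1,0,0,-0.25,0,0,0],
    [1,0,0,-0.5,0,0,0],
    [1,0,0,-0.75,0,0,0],
    [1,0,0,-1,0,0,0],
    [1,0,0,-1,0,0,0],
  ],
)

```text
clock: 4.92
tcp_pos: [0.4617, 0.2653, 0.2312]
orientation: [1.45, 2.781, 0.018]
contact_force: [1.5, 0.4, 0.3]
grip_width: 0.0856
```

```bash
python3 - <<'E'
from h import *
rows([(.54,.146,.30,5)])
E
```

```text
[-0.95, -0.021, -0.46, 0.004, -0.001, 0.166]
```

>>> send_rows(
  deltas=[
    [1,-0.24,0,-0.12,0,0,0.04],
    [1,-0.48,-0.01,-0.24,0,0,0.08],
    [1,-0.72,-0.02,-0.36,0,0,0.12],
    [1,-0.95,-0.02,-0.46,0.004,-0.001,0.166],
    [1,-0.95,-0.02,-0.46,0.004,-0.001,0.166],
    [1,-0.95,-0.02,-0.46,0.004,-0.001,0.166],
  ],
)

```text
clock: 5.42
tcp_pos: [0.5387, 0.1426, 0.2937]
orientation: [-2.126, -2.311, 0.016]
contact_force: [0.1, 1.6, -0.0]
grip_width: 0.0853
```

```bash
python3 - <<'E'
from h import *
import pickle
f=grab('wrist'); save(f,'w2',None,1.25); pickle.dump(f,open('f2.pkl','wb')); o=r.get_obs(); print(o['tcp_pos'],o['orientation'])
print(proj(f,[[.5395,.146,.035]])*1.25)
E
```

```text
[0.537361   0.14443458 0.2927293 ] [-2.11883593 -2.31558841  0.01850798]
[[404.10201052 195.4412979 ]]
```

View pics/w2.png

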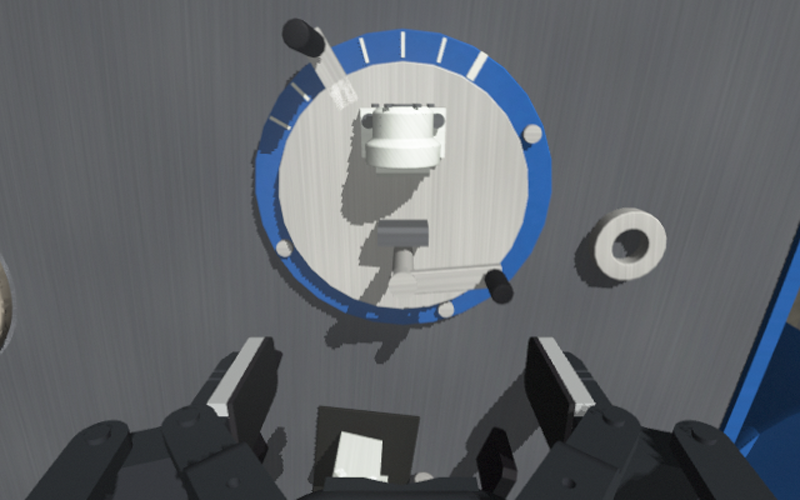

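Wrist view from above: handle arm lies over the fourth mark left of the thick zero (478,66), i.e. 60°; gap between dark stop block (402,233) and carrier (403,150); keeper knob (498,285). Now fitting the axis and gap.

```bash
python3 - <<'E'
from h import *
import pickle
from scipy.optimize import least_squares
f=pickle.load(open('f2.pkl','rb'))
print('cam',ray(f,[[320,200]])[0])
hsv=cv2.cvtColor(f['pixels'],cv2.COLOR_RGB2HSV)
m=cv2.inRange(hsv,(100,120,40),(125,255,255))>0
I=[];O=[]
for t in np.radians(np.arange(0,360,3)):
    rr=np.arange(60,135,.5);u=322+rr*np.cos(t);v=145+rr*np.sin(t)
    ok=(v>0)&(v<399);b=m[v[ok].astype(int),u[ok].astype(int)];k=np.nonzero(b)[0]
    if len(k)>5: I.append((u[k[0]],v[k[0]]));O.append((u[k[-1]],v[k[-1]]))
for nm,Q,z,rad in(('table',I,.035,.113),('base',O,.018,.14)):
    P=onz(f,Q,z)[:,:2]
    s=least_squares(lambda q:np.hypot(*(P-q[:2]).T)-q[2],[.539,.145,rad],loss='soft_l1',f_scale=.0007)
    print(nm,len(Q),s.x,rad,np.median(np.abs(s.fun)))
c=s.x[:2]
mk=[(478,66),(442,49),(403,43),(364,49),(300,92),(280,124)]
Q=onz(f,np.array(mk)/1.25,.018)[:,:2]-c;print(np.degrees(np.arctan2(*Q.T[::-1]))-[0,15,30,45,75,90])
print('handle',onz(f,[[298/1.25,35/1.25]],.1)-np.r_[c,0])
print('knob',onz(f,[[497/1.25,276/1.25]],.1465))
im=f['pixels'][70:260,260:440]; cv2.imwrite('pics/c2.png',cv2.resize(im[...,::-1],None,fx=4,fy=3,interpolation=2)[:600])
g=cv2.cvtColor(f['pixels'],cv2.COLOR_RGB2GRAY)
for u in (308,318,328,336): print(u,g[128:208,u].tolist())
E
```

```text
cam [0.53285175 0.22772738 0.42404774]
table 109 [0.53852029 0.14488566 0.11330322] 0.113 0.0003717108160351673
base 109 [0.53881359 0.14548091 0.13818995] 0.14 0.00047121073060604757
[64.65754731 65.00439049 65.03881548 65.06480169 65.37039592 65.58840696]
handle [[-0.08121053  0.11779629  0.1       ]]
knob [[0.60549232 0.11942285 0.1465    ]]
308 [199, 201, 203, 204, 201, 181, 140, 143, 142, 139, 128, 113, 113, 114, 115, 115, 115, 114, 114, 115, 114, 115, 114, 114, 113, 113, 113, 113, 113, 112, 113, 112, 112, 112, 112, 112, 112, 110, 112, 111, 111, 111, 110, 111, 133, 168, 180, 163, 106, 94, 93, 93, 94, 101, 115, 123, 122, 119, 112, 107, 104, 104, 106, 105, 106, 107, 104, 105, 108, 108, 109, 112, 110, 110, 110, 110, 111, 110, 111, 111]
318 [232, 230, 229, 229, 230, 224, 182, 140, 143, 141, 128, 114, 114, 115, 115, 115, 115, 115, 113, 114, 114, 114, 114, 114, 113, 112, 113, 114, 113, 113, 112, 113, 112, 113, 111, 112, 111, 124, 155, 183, 192, 192, 193, 193, 192, 192, 191, 163, 107, 92, 94, 95, 94, 102, 114, 123, 123, 121, 115, 106, 105, 105, 106, 107, 106, 106, 104, 105, 102, 91, 83, 83, 89, 110, 126, 127, 127, 127, 127, 128]
328 [243, 241, 241, 241, 240, 231, 188, 142, 143, 140, 127, 114, 114, 115, 113, 112, 112, 112, 112, 113, 112, 112, 112, 111, 112, 112, 111, 113, 113, 116, 128, 163, 190, 190, 191, 190, 190, 191, 190, 190, 190, 191, 191, 191, 191, 191, 189, 162, 106, 94, 95, 95, 94, 101, 115, 122, 124, 120, 114, 107, 103, 106, 107, 106, 107, 106, 106, 105, 103, 93, 83, 81, 80, 125, 172, 175, 175, 175, 175, 176]
336 [244, 243, 243, 242, 239, 221, 164, 141, 144, 141, 127, 115, 114, 115, 114, 114, 133, 168, 186, 195, 196, 194, 194, 193, 194, 194, 195, 195, 194, 194, 194, 194, 193, 193, 193, 194, 194, 194, 194, 193, 193, 194, 193, 193, 194, 194, 192, 165, 108, 93, 93, 94, 95, 102, 116, 123, 122, 122, 115, 106, 104, 104, 107, 108, 107, 106, 104, 105, 120, 162, 192, 195, 195, 196, 195, 195, 195, 195, 196, 196]
```

```bash
python3 - <<'E'
from h import *
import pickle
f=pickle.load(open('f2.pkl','rb'))
c=np.array([.5387,.145]);a=np.radians(5.1);X=np.array([np.cos(a),np.sin(a)]);Y=np.array([-X[1],X[0]])
for uv,z in(((322,175.6),.035),((322,181),.061),((322,138.7),.065),((322,134),.065),((322,138.7),.061)):
    P=onz(f,[uv],z)[0,:2]-c;print(uv,z,P@X,P@Y)
g=cv2.cvtColor(f['pixels'],cv2.COLOR_RGB2GRAY)
print(g[190,290:352].tolist())
rows([(.535,.01,.29,0)])
o=r.get_obs();print(o['tcp_pos'],o['joints'])
E
```

```text
(322, 175.6) 0.035 -0.0006382746023249987 -0.021388001643415464
(322, 181) 0.061 -0.0005163279027627746 -0.020395673918310278
(322, 138.7) 0.065 -0.00032157910955850436 0.02552165926870115
(322, 134) 0.065 -0.00030312371244808916 0.03029066110087829
(322, 138.7) 0.061 -0.00034219446181548406 0.024882211344120126
[193, 193, 168, 155, 155, 113, 113, 111, 112, 112, 109, 109, 105, 106, 106, 106, 105, 106, 106, 106, 105, 107, 106, 106, 105, 107, 106, 106, 106, 107, 106, 107, 108, 106, 105, 107, 108, 107, 107, 106, 106, 107, 107, 107, 105, 107, 107, 106, 106, 107, 107, 108, 123, 184, 194, 191, 193, 196, 192, 189, 194, 195]
[-0.891, -0.095, 0.024, -0.003, 0.002, 0.028]
[0.537361   0.14443458 0.2927293 ] [-0.74190842  0.25125288  0.44465824  1.79818249 -0.11475634  1.129972
 -0.17045926]
```

>>> send_rows(
  deltas=[
    [1,-0.25,-0.02,0,0,0,0.01],
    [1,-0.5,-0.05,0,0,0,0.02],
    [1,-0.75,-0.08,0,0,0,0.028],
    [1,-0.891,-0.095,0.024,-0.003,0.002,0.028],
    [1,-0.891,-0.095,0.024,-0.003,0.002,0.028],
  ],
)

```text
clock: 5.88
tcp_pos: [0.5332, 0.0056, 0.2892]
orientation: [-2.225, -2.217, 0.005]
contact_force: [-0.6, -0.1, -1.2]
grip_width: 0.0854
```

```bash
python3 - <<'E'
from h import *
rows([(.528,-.135,.29,-2)])
E
```

```text
[-0.937, -0.031, -0.003, -0.001, 0.001, 0.01]
```

>>> send_rows(
  deltas=[
    [1,-0.25,-0.03,0,0,0,0.01],
    [1,-0.5,-0.03,0,0,0,0.01],
    [1,-0.75,-0.03,0,0,0,0.01],
    [1,-1,-0.03,0,0,0,0.01],
    [1,-1,-0.03,0,0,0,0.01],
    [1,-1,-0.03,0,0,0,0.01],
    [1,-1,-0.03,0,0,0,0.01],
  ],
)

```text
clock: 6.47
tcp_pos: [0.5305, -0.1375, 0.2894]
orientation: [-2.25, -2.19, 0.002]
contact_force: [0.1, 0.6, -0.4]
grip_width: 0.0855
```

```bash
python3 - <<'E'
from h import *
import pickle
f=grab('wrist'); save(f,'w3',None,1.25); pickle.dump(f,open('f3.pkl','wb')); o=r.get_obs(); print(o['tcp_pos'],ray(f,[[320,200]])[0])
E
```

```text
[ 0.53061428 -0.13693821  0.28945606] [ 0.53305829 -0.05307527  0.42025917]
```

View pics/w3.png

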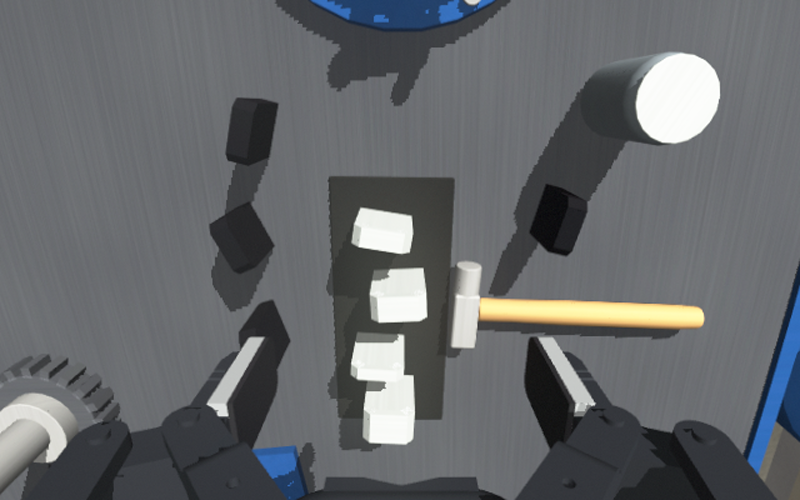

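Wrist view: b at (383,231), c at (399,295), a at (378,357), d at (389,410) on the mat; black decoys at (250,130), (242,237), (265,330), (558,220). A close contrast-stretched crop of b and c next.

```bash
python3 - <<'E'
from h import *
import pickle
f=pickle.load(open('f3.pkl','rb'))
im=f['pixels'][155:265,270:350].astype(float)
g=np.clip((im-150)/(255-150),0,1)**2*255
cv2.imwrite('pics/c3.png',cv2.resize(g.astype(np.uint8)[...,::-1],None,fx=5.4,fy=5.4,interpolation=2))
gg=cv2.cvtColor(f['pixels'],cv2.COLOR_RGB2GRAY)
for u in(300,310,320): print(gg[160:265,u].tolist())
print(gg[185,275:340].tolist());print(gg[238,275:350].tolist())
E
```

```text
[65, 66, 66, 67, 66, 68, 69, 113, 202, 240, 240, 240, 240, 240, 241, 241, 241, 241, 240, 241, 241, 242, 243, 246, 250, 250, 249, 250, 250, 250, 249, 249, 249, 249, 249, 249, 249, 250, 250, 229, 80, 64, 62, 63, 62, 64, 64, 63, 64, 64, 64, 63, 64, 65, 64, 74, 99, 114, 114, 114, 114, 115, 114, 114, 170, 225, 233, 233, 234, 234, 234, 234, 234, 240, 245, 240, 234, 221, 184, 178, 176, 176, 175, 174, 176, 161, 157, 174, 175, 174, 174, 172, 173, 173, 173, 172, 141, 78, 67, 65, 66, 66, 66, 66, 64]
[68, 67, 66, 67, 66, 66, 67, 67, 68, 157, 230, 238, 238, 239, 238, 239, 239, 239, 239, 239, 239, 239, 240, 241, 244, 248, 251, 249, 249, 250, 250, 250, 249, 249, 249, 249, 249, 249, 250, 250, 243, 178, 64, 65, 65, 65, 65, 66, 65, 66, 65, 66, 66, 66, 66, 89, 122, 135, 188, 210, 130, 142, 206, 235, 235, 235, 236, 236, 237, 236, 236, 236, 237, 238, 236, 234, 233, 240, 248, 250, 250, 251, 249, 249, 250, 250, 249, 249, 249, 249, 249, 249, 249, 250, 250, 249, 249, 223, 85, 67, 67, 67, 67, 66, 67]
[66, 66, 65, 66, 66, 65, 66, 67, 67, 68, 86, 186, 241, 241, 240, 240, 241, 241, 241, 241, 241, 241, 241, 242, 
[... 344 characters left out ...]
 249, 245, 190, 68, 67, 67, 67, 71, 77, 76]
[66, 67, 67, 64, 62, 55, 67, 141, 195, 194, 193, 196, 198, 215, 249, 249, 249, 249, 249, 249, 249, 249, 249, 249, 249, 250, 250, 250, 250, 250, 250, 250, 250, 249, 249, 248, 248, 247, 247, 246, 245, 244, 244, 244, 244, 247, 243, 242, 242, 242, 243, 241, 240, 241, 235, 152, 70, 70, 69, 68, 69, 69, 68, 67, 68]
[67, 70, 69, 64, 64, 64, 65, 65, 67, 68, 67, 67, 61, 62, 63, 64, 63, 63, 63, 64, 86, 171, 172, 173, 173, 184, 220, 246, 246, 246, 246, 247, 246, 247, 247, 248, 248, 248, 249, 249, 249, 249, 249, 249, 249, 249, 249, 249, 249, 249, 250, 250, 250, 250, 250, 250, 250, 250, 250, 250, 249, 249, 249, 249, 249, 246, 121, 72, 72, 71, 71, 72, 71, 70, 71]
```

View pics/c3.png

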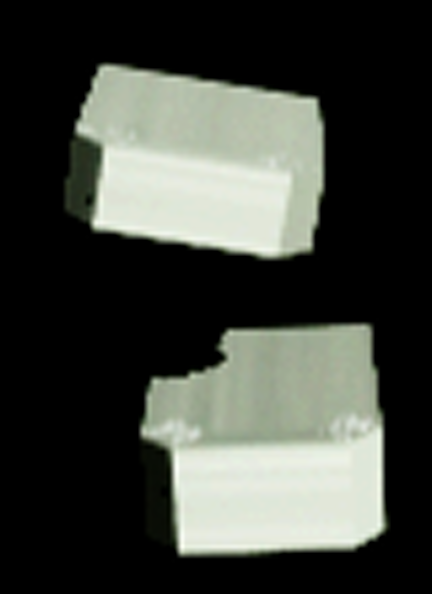

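```bash
python3 - <<'E'
from h import *
import pickle
f=pickle.load(open('f3.pkl','rb'))
for n,q in(('b',[(103,145),(292,172),(275,257),(95,230)]),('c',[(175,447),(352,443),(352,549),(180,553)])):
    P=onz(f,[(270+x/5.4,155+y/5.4) for x,y in q],.074)[:,:2]*1000
    L=[np.linalg.norm(P[i]-P[(i+1)%4]) for i in range(4)]
    a=[np.degrees(np.arctan2(*(P[j]-P[i])[::-1])) for i,j in((0,1),(3,2))]
    print(n,P.mean(0),np.round(L,1),a, P.round(1).tolist())
E
```

```text
b [ 513.69386374 -160.72261272] [36.2 17.4 35.  17.1] [np.float64(-9.971847892582165), np.float64(-10.507313905127946)] [[497.4, -149.1], [533.0, -155.4], [529.4, -172.4], [494.9, -166.0]]
c [ 525.91727795 -223.85974933] [35.4 23.7 35.1 23.7] [np.float64(-0.052225470863348), np.float64(0.03183270089639738)] [[508.3, -212.0], [543.7, -212.0], [543.4, -235.7], [508.3, -235.7]]
```

```bash
python3 - <<'E'
from h import *
rows([(.526,-.224,.15,0)])
E
```

```text
[-0.582, -0.013, 0.929, -0.001, -0.0, -0.008]
```

>>> send_rows(
  deltas=[
    [1,-0.2,0,0.2,0,0,0],
    [1,-0.4,-0.01,0.4,0,0,-0.008],
    [1,-0.58,-0.013,0.6,0,0,-0.008],
    [1,-0.582,-0.013,0.8,0,0,-0.008],
    [1,-0.582,-0.013,0.929,-0.001,0,-0.008],
    [1,-0.582,-0.013,0.929,-0.001,0,-0.008],
    [1,-0.582,-0.013,0.929,-0.001,0,-0.008],
  ],
)

```text
clock: 7.1
tcp_pos: [0.5257, -0.2247, 0.1501]
orientation: [-2.223, -2.219, 0.0]
contact_force: [1.2, -0.6, 1.0]
grip_width: 0.0852
```

```bash
python3 - <<'E'
from h import *
print(r.get_obs()['tcp_pos'])
rows([(.526,-.224,.038,0)])
E
```

```text
[ 0.52571068 -0.22468684  0.15007581]
[0.004, 0.002, 0.747, -0.0, -0.0, -0.001]
```

>>> send_rows(
  deltas=[
    [1,0.004,0.002,0.25,0,0,0],
    [1,0.004,0.002,0.5,0,0,0],
    [1,0.004,0.002,0.747,0,0,0],
    [1,0.004,0.002,0.747,0,0,0],
    [0.5,0.004,0.002,0.747,0,0,0],
    [0.5,0.004,0.002,0.747,0,0,0],
    [0.5,0.004,0.002,0.747,0,0,0],
    [0.5,0.004,0.002,0.747,0,0,0],
    [0.5,0.004,0.002,0.747,0,0,0],
    [0.3,0.004,0.002,0.747,0,0,0],
    [0.3,0.004,0.002,0.747,0,0,0],
    [0.3,0.004,0.002,0.747,0,0,0],
  ],
  squeeze=50,
)

```text
clock: 8.1
tcp_pos: [0.5281, -0.2269, 0.042]
orientation: [2.223, 2.212, 0.006]
contact_force: [-1.2, 0.6, 7.0]
grip_width: 0.0494
```

>>> send_rows(
  deltas=[
    [0.3,0,0,-0.2,0,0,0],
    [0.3,0,0,-0.45,0,0,0],
    [0.3,0,0,-0.7,0,0,0],
    [0.3,0,0,-0.95,0,0,0],
    [0.3,0,0,-0.95,0,0,0],
    [0.3,0,0,-0.95,0,0,0],
  ],
)

```text
clock: 8.6
tcp_pos: [0.5278, -0.2269, 0.1853]
orientation: [2.221, 2.211, 0.009]
contact_force: [-0.6, 0.6, -2.7]
grip_width: 0.0493
```

```bash
python3 - <<'E'
from h import *
o=r.get_obs();print(o['tcp_pos'],o['contact_force'],o['grip_width'])
rows([(.53,-.08,.19,3)])
E
```

```text
[ 0.52780238 -0.22688673  0.18531466] [-0.62475288  0.6458597  -2.66848048] 0.04927476306205234
[0.979, 0.01, -0.033, 0.003, 0.001, -0.018]
```

>>> send_rows(
  deltas=[
    [0.3,0.25,0,-0.06,0,0,0],
    [0.3,0.5,0,-0.06,0,0,-0.01],
    [0.3,0.75,0.01,-0.06,0,0,-0.018],
    [0.3,0.98,0.01,-0.06,0.003,0.001,-0.018],
    [0.3,0.98,0.01,-0.06,0.003,0.001,-0.018],
    [0.3,0.98,0.01,-0.06,0.003,0.001,-0.018],
  ],
)

```text
clock: 9.1
tcp_pos: [0.5276, -0.0763, 0.1895]
orientation: [-2.151, -2.277, 0.006]
contact_force: [-0.3, -1.2, -2.0]
grip_width: 0.0496
```

```bash
python3 - <<'E'
from h import *
o=r.get_obs();print(o['tcp_pos'])
rows([(.538,.06,.195,5)])
E
```

```text
[ 0.52759411 -0.07629693  0.18945168]
[0.903, 0.121, -0.035, -0.003, -0.001, -0.01]
```

>>> send_rows(
  deltas=[
    [0.3,0.25,0.03,-0.035,0,0,0],
    [0.3,0.5,0.06,-0.035,0,0,-0.01],
    [0.3,0.75,0.09,-0.035,0,0,-0.01],
    [0.3,0.903,0.121,-0.035,-0.003,-0.001,-0.01],
    [0.3,0.903,0.121,-0.035,-0.003,-0.001,-0.01],
    [0.3,0.903,0.121,-0.035,-0.003,-0.001,-0.01],
  ],
)

```text
clock: 9.6
tcp_pos: [0.539, 0.0572, 0.1952]
orientation: [2.124, 2.313, 0.0]
contact_force: [0.2, -1.7, -1.9]
grip_width: 0.0496
```

```bash
cat >> h.py <<'E'
C=np.array([.5387,.1450]);A=np.radians(5.1)
GX=np.array([np.cos(A),np.sin(A)]);GY=np.array([-GX[1],GX[0]])
def gap(x,y): return C+x*GX+y*GY
def where():
    o=r.get_obs();d=o['tcp_pos'][:2]-C;F=o['contact_force'];Yt=R.from_rotvec(o['orientation']).as_matrix()
    print('gap x,y mm',(d@GX*1e3).round(2),(d@GY*1e3).round(2),'z',o['tcp_pos'][2].round(4),'F gx,gy,z',(F[:2]@GX).round(2),(F[:2]@GY).round(2),F[2].round(2),'phi',np.degrees(np.arctan2(Yt[1,1],Yt[0,1])).round(2),'zt',Yt[:,2].round(4),'w',round(o['grip_width'],4),'t',o['clock'])
E
python3 - <<'E'
from h import *
where()
p=gap(0,-.007);rows([(*p,.195,5.1),(*p,.115,5.1)])
E
```

```text
gap x,y mm -7.55 -87.45 z 0.1952 F gx,gy,z 0.05 -1.66 -1.87 phi 4.86 zt [ 9.e-04 -7.e-04 -1.e+00] w 0.0496 t 9.6
[0.537, 0.048, 0.001, 0.0, 0.0, -0.001]
[0.537, 0.048, 0.534, 0.0, 0.0, -0.001]
```

>>> send_rows(
  deltas=[
    [0.3,0.2,0.02,0,0,0,0],
    [0.3,0.4,0.04,0,0,0,0],
    [0.3,0.537,0.048,0,0,0,-0.001],
    [0.3,0.537,0.048,0,0,0,-0.001],
    [0.3,0.537,0.048,0.2,0,0,-0.001],
    [0.3,0.537,0.048,0.4,0,0,-0.001],
    [0.3,0.537,0.048,0.534,0,0,-0.001],
    [0.3,0.537,0.048,0.534,0,0,-0.001],
    [0.3,0.537,0.048,0.534,0,0,-0.001],
  ],
)

```text
clock: 10.35
tcp_pos: [0.5395, 0.1351, 0.1151]
orientation: [2.127, 2.311, -0.003]
contact_force: [-0.0, 0.8, -0.3]
grip_width: 0.0495
```

```bash
python3 - <<'E'
from h import *
import pickle
f=grab('wrist');where();pickle.dump(f,open('f4.pkl','wb'))
g=grab('scene');pickle.dump(g,open('g4.pkl','wb'))
a=cv2.resize(f['pixels'][100:400,120:520],(640,480),interpolation=2)
cv2.imwrite('pics/w4.png',a[...,::-1])
E
```

```text
gap x,y mm 1.05 -9.32 z 0.1163 F gx,gy,z 0.51 -0.1 -2.1 phi 4.78 zt [ 0.0022 -0.001  -1.    ] w 0.0499 t 10.4
```

View pics/w4.png

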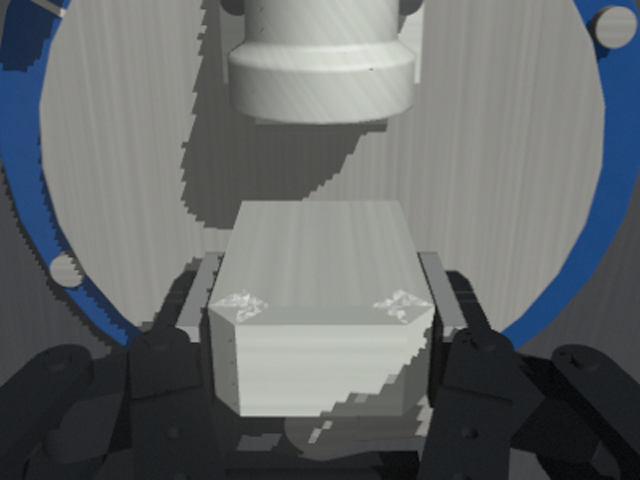

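Close view: c sits straight in the jaws (top front edge at crop row 324), carrier ahead at row 122, stop block hidden beneath. Computing c's offset from the TCP.

```bash
python3 - <<'E'
from h import *
import pickle
f=pickle.load(open('f4.pkl','rb'))
o=r.get_obs();z=o['tcp_pos'][2]
def G(uv,z):
    P=onz(f,[(120+uv[0]/1.6,100+uv[1]/1.6)],z)[0,:2]-C;return (P@GX*1e3).round(1),(P@GY*1e3).round(1)
for dz in(.030,.032,.034):print(dz,'top front L,R',G((238,324),z+dz),G((404,324),z+dz),'back',G((238,415),z+dz),G((404,414),z+dz))
print('bottom front',G((241,201),z-.038),G((397,201),z-.038),G((241,201),z-.035),G((397,201),z-.035))
p=gap(0,-.006);rows([(*p,.085,5.1),(*p,.077,5.1)])
E
```

```text
0.03 top front L,R (np.float64(-17.0), np.float64(5.5)) (np.float64(17.4), np.float64(5.4)) back (np.float64(-18.3), np.float64(-18.3)) (np.float64(18.5), np.float64(-18.3))
0.032 top front L,R (np.float64(-16.6), np.float64(6.9)) (np.float64(17.1), np.float64(6.8)) back (np.float64(-17.9), np.float64(-16.5)) (np.float64(18.1), np.float64(-16.4))
0.034 top front L,R (np.float64(-16.2), np.float64(8.3)) (np.float64(16.7), np.float64(8.2)) back (np.float64(-17.6), np.float64(-14.6)) (np.float64(17.8), np.float64(-14.5))
bottom front (np.float64(-25.5), np.float64(4.4)) (np.float64(24.6), np.float64(4.1)) (np.float64(-25.0), np.float64(5.7)) (np.float64(24.2), np.float64(5.4))
[0.018, -0.012, 0.213, 0.001, 0.0, -0.002]
[0.018, -0.012, 0.266, 0.001, 0.0, -0.002]
```

>>> send_rows(
  deltas=[
    [0.3,0,0,0.06,0,0,-0.001],
    [0.3,0,0,0.12,0,0,-0.002],
    [0.3,0,0,0.18,0,0,-0.002],
    [0.3,0,0,0.24,0,0,-0.002],
    [0.3,0,0,0.255,0,0,-0.002],
    [0.3,0,0,0.255,0,0,-0.002],
    [0.3,0,0,0.255,0,0,-0.002],
  ],
)

```text
clock: 11.03
tcp_pos: [0.5399, 0.1377, 0.0771]
orientation: [2.115, 2.321, 0.001]
contact_force: [0.5, 0.5, -2.5]
grip_width: 0.0496
```

```bash
python3 - <<'E'
from h import *
where()
E
```

```text
gap x,y mm 0.56 -7.37 z 0.0771 F gx,gy,z 0.57 0.42 -2.46 phi 5.3 zt [ 1.4e-03 -4.0e-04 -1.0e+00] w 0.0496 t 11.0333
```

>>> send_rows(
  deltas=[
    [0.3,-0.01,0,0,0,0,0],
    [0.3,-0.017,0,0,0,0,0],
    [0.3,-0.023,0,0,0,0,0],
    [0.3,-0.03,0,0,0,0,0],
    [0.3,-0.03,0,0,0,0,0],
    [0.3,-0.03,0,0,0,0,0],
  ],
)

```text
clock: 11.53
tcp_pos: [0.5405, 0.1333, 0.0775]
orientation: [2.115, 2.321, 0.002]
contact_force: [-0.5, -0.1, -2.1]
grip_width: 0.0494
```

```bash
python3 - <<'E'
from h import *
where()
E
```

```text
gap x,y mm 0.71 -11.81 z 0.0775 F gx,gy,z -0.49 -0.05 -2.15 phi 5.3 zt [ 0.002  0.    -1.   ] w 0.0494 t 11.5333
```

>>> send_rows(
  deltas=[
    [0.3,-0.007,0,0,0,0,0],
    [0.3,-0.007,0,0,0,0,0],
    [0.3,-0.007,0,0,0,0,0],
  ],
)

```text
clock: 11.78
tcp_pos: [0.5405, 0.133, 0.0774]
orientation: [2.115, 2.322, 0.003]
contact_force: [-1.0, 2.8, -1.1]
grip_width: 0.0494
```

```bash
python3 - <<'E'
from h import *
where()
E
```

```text
gap x,y mm 0.69 -12.14 z 0.0774 F gx,gy,z -0.78 2.87 -1.1 phi 5.33 zt [ 1.8e-03  6.0e-04 -1.0e+00] w 0.0494 t 11.7833
```

>>> send_rows(
  deltas=[
    [0.3,0.005,0,0.01,0,0,0],
    [0.3,0.005,0,0.02,0,0,0],
    [0.3,0.005,0,0.03,0,0,0],
    [0.3,0.005,0,0.033,0,0,0],
    [0.3,0.005,0,0.033,0,0,0],
  ],
)

```text
clock: 12.2
tcp_pos: [0.5405, 0.133, 0.073]
orientation: [2.116, 2.321, 0.002]
contact_force: [-2.7, 0.4, 5.7]
grip_width: 0.0495
```

```bash
python3 - <<'E'
from h import *
where()
E
```

```text
gap x,y mm 0.69 -12.09 z 0.073 F gx,gy,z -2.61 0.63 5.74 phi 5.29 zt [ 1.6e-03  4.0e-04 -1.0e+00] w 0.0495 t 12.2
```

>>> send_rows(
  deltas=[
    [0.65,0,0,-0.01,0,0,0],
    [0.7,0,0,-0.01,0,0,0],
    [0.72,0,0,-0.01,0,0,0],
    [0.72,0,0,-0.01,0,0,0],
    [0.72,0,0,-0.2,0,0,0],
    [0.72,0,0,-0.4,0,0,0],
    [0.72,0,0,-0.6,0,0,0],
    [0.72,0,0,-0.8,0,0,0],
    [0.72,0,0,-0.95,0,0,0],
    [0.72,0,0,-0.95,0,0,0],
    [0.72,0,0,-0.95,0,0,0],
  ],
)

```text
clock: 13.12
tcp_pos: [0.5409, 0.1332, 0.2161]
orientation: [2.115, 2.32, 0.006]
contact_force: [-0.8, 1.3, -0.9]
grip_width: 0.0612
```

```bash
python3 - <<'E'
from h import *
import pickle
f=grab('wrist');pickle.dump(f,open('f5.pkl','wb'));where()
cv2.imwrite('pics/w5.png',cv2.resize(f['pixels'][60:360,120:520],(800,600),interpolation=2)[...,::-1])
rows([(.535,.07,.235,0)])
E
```

```text
gap x,y mm 0.22 -11.98 z 0.2148 F gx,gy,z 0.15 -0.05 -0.22 phi 5.31 zt [ 1.9e-03  2.0e-04 -1.0e+00] w 0.0615 t 13.1667
[-0.416, -0.072, -0.135, 0.001, -0.0, 0.03]
```

View pics/w5.png

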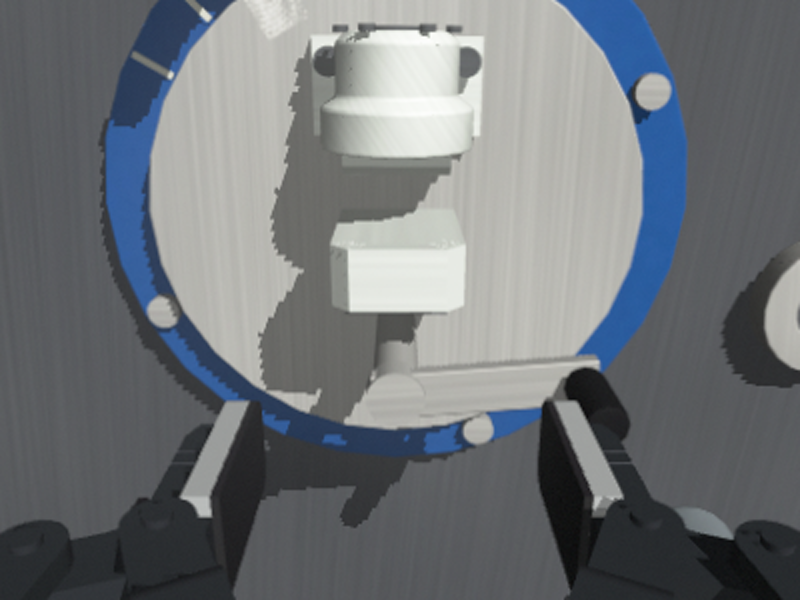

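c stands squarely in the gap at the stop side (top face (347–452, 250–312)); keeper knob around (600,400), clear. Now for b.

```bash
python3 - <<'E'
from h import *
import pickle
f=pickle.load(open('f5.pkl','rb'))
for uv in[(347,250),(452,248),(463,305),(350,312)]:
    P=onz(f,[(120+uv[0]/2,60+uv[1]/2)],.105)[0,:2]-C;print((P@GX*1e3).round(1),(P@GY*1e3).round(1))
E
```

```text
-17.6 2.4
20.0 3.3
24.6 -18.5
-17.0 -21.3
```

>>> send_rows(
  deltas=[
    [0.72,-0.25,-0.04,-0.13,0,0,0.02],
    [0.72,-0.5,-0.08,-0.13,0,0,0.04],
    [0.72,-0.75,-0.12,-0.13,0,0,0.06],
    [1,-1,-0.16,-0.13,0.001,0,0.08],
    [1,-1,-0.16,-0.13,0.001,0,0.08],
    [1,-1,-0.16,-0.13,0.001,0,0.08],
  ],
)

```text
clock: 13.67
tcp_pos: [0.5289, -0.0212, 0.2332]
orientation: [-2.395, -2.031, 0.005]
contact_force: [0.5, 0.3, 0.7]
grip_width: 0.0854
```

```bash
python3 - <<'E'
from h import *
where();print(r.get_obs()['tcp_pos'])
rows([(.514,-.16,.18,-10.2)])
E
```

```text
gap x,y mm -24.5 -164.68 z 0.2332 F gx,gy,z 0.52 0.27 0.69 phi -9.39 zt [-0.0037 -0.0011 -1.    ] w 0.0854 t 13.6667
[ 0.52893283 -0.02120128  0.23318   ]
[-0.929, 0.054, 0.356, -0.001, 0.001, 0.005]
```

>>> send_rows(
  deltas=[
    [1,-0.25,0.01,0.08,0,0,0.005],
    [1,-0.5,0.03,0.16,0,0,0.005],
    [1,-0.75,0.05,0.26,0,0,0.005],
    [1,-0.929,0.054,0.356,-0.001,0.001,0.005],
    [1,-0.929,0.054,0.356,-0.001,0.001,0.005],
    [1,-0.929,0.054,0.356,-0.001,0.001,0.005],
  ],
)

```text
clock: 14.17
tcp_pos: [0.5148, -0.1577, 0.1792]
orientation: [-2.406, -2.015, -0.001]
contact_force: [1.0, 0.2, 0.2]
grip_width: 0.085
```

```bash
python3 - <<'E'
from h import *
print(r.get_obs()['tcp_pos']);where()
rows([(.514,-.162,.038,-10.2)])
E
```

```text
[ 0.5147676  -0.15765594  0.1792402 ]
gap x,y mm -50.74 -299.33 z 0.1792 F gx,gy,z 0.99 0.08 0.19 phi -10.1 zt [-0.0015  0.0026 -1.    ] w 0.085 t 14.1667
[-0.032, 0.002, 0.942, -0.001, -0.001, 0.001]
```

>>> send_rows(
  deltas=[
    [1,-0.01,0,0.25,-0.001,-0.001,0],
    [1,-0.01,0,0.5,-0.001,-0.001,0],
    [1,-0.01,0,0.75,-0.001,-0.001,0],
    [1,-0.01,0,0.942,-0.001,-0.001,0],
    [1,-0.01,0,0.942,-0.001,-0.001,0],
    [0.5,-0.01,0,0.942,-0.001,-0.001,0],
    [0.5,-0.01,0,0.942,-0.001,-0.001,0],
    [0.5,-0.01,0,0.942,-0.001,-0.001,0],
    [0.5,-0.01,0,0.942,-0.001,-0.001,0],
    [0.3,-0.01,0,0.942,-0.001,-0.001,0],
    [0.3,-0.01,0,0.942,-0.001,-0.001,0],
    [0.3,-0.01,0,0.942,-0.001,-0.001,0],
  ],
  squeeze=50,
)

```text
clock: 15.17
tcp_pos: [0.5175, -0.1582, 0.0419]
orientation: [2.402, 2.016, 0.009]
contact_force: [-0.9, 1.2, 8.7]
grip_width: 0.0498
```

```bash
python3 - <<'E'
from h import *
print(r.get_obs()['tcp_pos']);where()
E
```

```text
[ 0.51745577 -0.15823419  0.041886  ]
gap x,y mm -48.12 -300.15 z 0.0419 F gx,gy,z -0.82 1.29 8.74 phi -9.98 zt [ 8.1e-03 -5.0e-04 -1.0e+00] w 0.0498 t 15.1667
```

>>> send_rows(
  deltas=[
    [0.3,0,0,-0.2,0,0,0],
    [0.3,0,0,-0.45,0,0,0],
    [0.3,0,0,-0.7,0,0,0],
    [0.3,0,0,-1,0,0,0],
    [0.3,0,0,-1,0,0,0],
    [0.3,0,0,-1,0,0,0],
  ],
)

```text
clock: 15.67
tcp_pos: [0.5174, -0.1587, 0.1934]
orientation: [2.4, 2.014, 0.014]
contact_force: [-0.4, 0.6, -3.5]
grip_width: 0.0491
```

```bash
python3 - <<'E'
from h import *
print(r.get_obs()['tcp_pos']);where()
rows([(.528,-.02,.195,0)])
E
```

```text
[ 0.51741987 -0.15866217  0.19338288]
gap x,y mm -48.19 -300.57 z 0.1934 F gx,gy,z -0.37 0.66 -3.54 phi -9.98 zt [ 1.270e-02 -7.000e-04 -9.999e-01] w 0.0491 t 15.6667
[0.923, -0.091, -0.011, 0.004, -0.0, -0.055]
```

>>> send_rows(
  deltas=[
    [0.3,0.25,-0.03,-0.02,0,0,-0.02],
    [0.3,0.5,-0.06,-0.02,0,0,-0.04],
    [0.3,0.75,-0.08,-0.02,0,0,-0.06],
    [0.3,0.923,-0.091,-0.02,0.004,0,-0.083],
    [0.3,0.923,-0.091,-0.02,0.004,0,-0.083],
    [0.3,0.923,-0.091,-0.02,0.004,0,-0.083],
  ],
)

```text
clock: 16.17
tcp_pos: [0.5252, -0.0175, 0.1914]
orientation: [-2.114, -2.314, 0.01]
contact_force: [0.2, -1.7, -1.9]
grip_width: 0.0497
```

```bash
python3 - <<'E'
from h import *
where()
p=gap(.0005,-.015);rows([(*p,.195,5.3)])
E
```

```text
gap x,y mm -27.85 -160.61 z 0.1914 F gx,gy,z 0.02 -1.68 -1.92 phi 5.18 zt [-9.7e-03 -2.0e-04 -1.0e+00] w 0.0497 t 16.1667
[0.971, 0.19, -0.025, -0.003, -0.0, -0.001]
```

>>> send_rows(
  deltas=[
    [0.3,0.25,0.05,-0.025,0,0,0],
    [0.3,0.5,0.1,-0.025,0,0,0],
    [0.3,0.75,0.15,-0.025,-0.003,0,-0.001],
    [0.3,0.971,0.19,-0.025,-0.003,0,-0.001],
    [0.3,0.971,0.19,-0.025,-0.003,0,-0.001],
    [0.3,0.971,0.19,-0.025,-0.003,0,-0.001],
  ],
)

```text
clock: 16.67
tcp_pos: [0.5413, 0.1289, 0.1952]
orientation: [2.117, 2.32, -0.0]
contact_force: [-0.1, -1.1, -2.1]
grip_width: 0.0494
```

```bash
python3 - <<'E'
from h import *
where()
p=gap(.0005,.0130);rows([(*p,.195,5.3),(*p,.115,5.3)])
E
```

```text
gap x,y mm 1.12 -16.26 z 0.1952 F gx,gy,z -0.17 -1.13 -2.14 phi 5.25 zt [ 3.e-04 -4.e-04 -1.e+00] w 0.0494 t 16.6667
[0.195, -0.004, 0.001, 0.0, 0.0, -0.0]
[0.195, -0.004, 0.534, 0.0, 0.0, -0.0]
```

>>> send_rows(
  deltas=[
    [0.3,0.1,0,0.05,0,0,0],
    [0.3,0.19,-0.004,0.15,0,0,0],
    [0.3,0.19,-0.004,0.3,0,0,0],
    [0.3,0.19,-0.004,0.3,0,0,0],
    [0.3,0.19,-0.004,0.3,0,0,0],
    [0.3,0.19,-0.004,0.3,0,0,0],
    [0.3,0.19,-0.004,0.3,0,0,0],
  ],
)

```text
clock: 17.25
tcp_pos: [0.5396, 0.1551, 0.1523]
orientation: [2.121, 2.315, 0.004]
contact_force: [0.2, -0.1, -2.2]
grip_width: 0.0492
```

```bash
python3 - <<'E'
from h import *
import pickle
f=grab('wrist');pickle.dump(f,open('f6.pkl','wb'));where()
cv2.imwrite('pics/w6.png',cv2.resize(f['pixels'][100:400,120:520],(800,600),interpolation=2)[...,::-1])
E
```

```text
gap x,y mm 1.82 10.31 z 0.1523 F gx,gy,z -0.03 -0.35 -0.46 phi 5.02 zt [ 3.5e-03  9.0e-04 -1.0e+00] w 0.0494 t 17.3
```

View pics/w6.png

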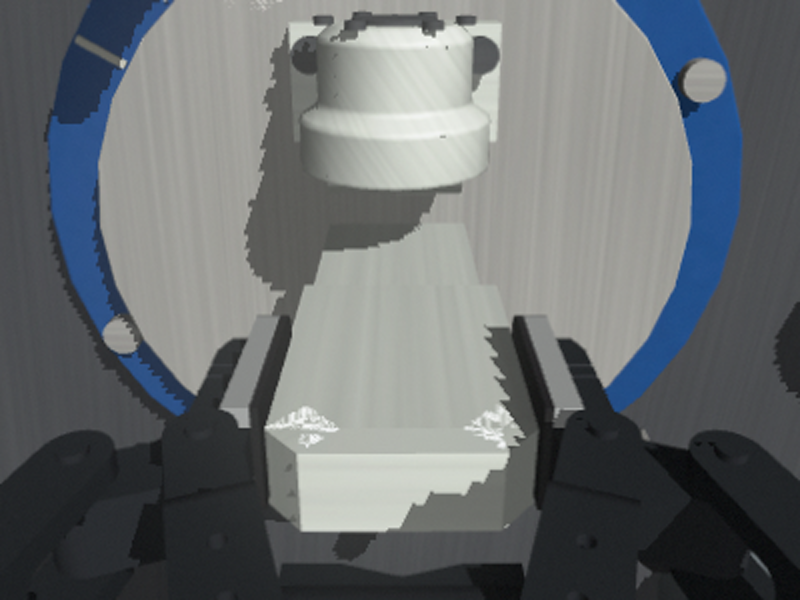

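b is upright in the jaws: bottom front edge at crop row 285, top front edge row 454, c just below it at row 224, carrier at row 190.

```bash
python3 - <<'E'
from h import *
import pickle
f=pickle.load(open('f6.pkl','rb'))
g=cv2.cvtColor(f['pixels'],cv2.COLOR_RGB2GRAY)
print(g[200:260,320].tolist()); print(g[300:375,290].tolist())
z=.1523
def G(uv,z):
    P=onz(f,[(120+uv[0]/2,100+uv[1]/2)],z)[0,:2]-C;return (P@GX*1e3).round(1),(P@GY*1e3).round(1)
print('top front',G((297,454),z+.032),G((510,454),z+.032),'back',G((300,531),z+.032),G((505,531),z+.032))
print('bottom front',G((302,285),z-.035),G((497,285),z-.035),G((302,285),z-.038))
print('c: bottom... top front corners unseen; carrier edge',G((400,190),.096))
f=pickle.load(open('f4.pkl','rb'))
P=onz(f,[(120+241/1.6,100+201/1.6)],.1163-.035)[0,:2]-C;print('c check',P@GY)
where()
E
```

```text
[94, 93, 94, 93, 94, 93, 93, 94, 93, 93, 93, 88, 86, 84, 85, 86, 85, 84, 86, 128, 171, 171, 171, 171, 170, 169, 170, 170, 170, 171, 171, 171, 170, 171, 171, 171, 171, 171, 170, 172, 172, 172, 172, 170, 170, 171, 170, 171, 171, 171, 170, 171, 171, 171, 170, 171, 172, 172, 173, 171]
[171, 172, 171, 171, 171, 171, 171, 171, 171, 171, 173, 171, 171, 172, 177, 178, 178, 179, 178, 178, 179, 178, 178, 179, 179, 177, 181, 215, 212, 209, 208, 207, 204, 203, 204, 207, 209, 208, 209, 208, 209, 209, 208, 207, 206, 206, 205, 204, 204, 204, 203, 203, 203, 205, 206, 206, 205, 206, 205, 206, 207, 208, 209, 210, 212, 176, 79, 51, 51, 53, 52, 51, 50, 51, 50]
top front (np.float64(-15.8), np.float64(15.6)) (np.float64(20.4), np.float64(15.4)) back (np.float64(-16.2), np.float64(-1.1)) (np.float64(20.4), np.float64(-1.3))
bottom front (np.float64(-23.6), np.float64(15.4)) (np.float64(27.0), np.float64(15.2)) (np.float64(-24.1), np.float64(13.9))
c: bottom... top front corners unseen; carrier edge (np.float64(1.9), np.float64(34.4))
c check 0.005411409782418778
gap x,y mm 1.82 10.31 z 0.1523 F gx,gy,z -0.03 -0.35 -0.46 phi 5.02 zt [ 3.5e-03  9.0e-04 -1.0e+00] w 0.0494 t 17.3
```

```bash
python3 - <<'E'
from h import *
p=gap(.0003,.0158);rows([(*p,.150,5.1),(*p,.120,5.1)])
E
```

```text
[0.037, -0.01, 0.016, 0.001, -0.0, -0.0]
[0.036, -0.011, 0.216, 0.001, -0.0, -0.0]
```

>>> send_rows(
  deltas=[
    [0.3,0.036,-0.01,0,0.001,0,0],
    [0.3,0.036,-0.01,0,0.001,0,0],
    [0.3,0.036,-0.01,0,0.001,0,0],
    [0.3,0.036,-0.01,0,0.001,0,0],
  ],
)

```text
clock: 17.63
tcp_pos: [0.5368, 0.1618, 0.1514]
orientation: [-2.119, -2.318, 0.001]
contact_force: [0.4, -1.2, -2.0]
grip_width: 0.0494
```

```bash
python3 - <<'E'
from h import *
where()
p=gap(.0003,.0158);rows([(*p,.120,5.1)])
E
```

```text
gap x,y mm -0.43 16.87 z 0.1514 F gx,gy,z 0.25 -1.24 -2.03 phi 5.15 zt [-1.1e-03  3.0e-04 -1.0e+00] w 0.0494 t 17.6333
[-0.007, 0.005, 0.209, -0.0, -0.0, 0.0]
```

>>> send_rows(
  deltas=[
    [0.3,-0.006,0.005,0,0,0,0],
    [0.3,-0.006,0.005,0.03,0,0,0],
    [0.3,-0.006,0.005,0.06,0,0,0],
    [0.3,-0.006,0.005,0.09,0,0,0],
    [0.3,-0.006,0.005,0.09,0,0,0],
    [0.3,-0.006,0.005,0.09,0,0,0],
    [0.3,-0.006,0.005,0.09,0,0,0],
    [0.3,-0.006,0.005,0.09,0,0,0],
  ],
)

```text
clock: 18.3
tcp_pos: [0.5377, 0.1607, 0.1378]
orientation: [-2.119, -2.318, 0.001]
contact_force: [0.5, 0.4, -1.6]
grip_width: 0.0492
```

```bash
python3 - <<'E'
from h import *
where()
p=gap(.0003,.0158);rows([(*p,.108,5.1)])
E
```

```text
gap x,y mm 0.38 15.73 z 0.1378 F gx,gy,z 0.5 0.4 -1.64 phi 5.12 zt [-1.2e-03  1.0e-04 -1.0e+00] w 0.0492 t 18.3
[0.0, -0.0, 0.199, -0.0, -0.0, 0.0]
```

>>> send_rows(
  deltas=[
    [0.3,0,0,0.04,0,0,0],
    [0.3,0,0,0.08,0,0,0],
    [0.3,0,0,0.12,0,0,0],
    [0.3,0,0,0.16,0,0,0],
    [0.3,0,0,0.2,0,0,0],
    [0.3,0,0,0.2,0,0,0],
    [0.3,0,0,0.2,0,0,0],
  ],
)

```text
clock: 18.88
tcp_pos: [0.5372, 0.1605, 0.1071]
orientation: [-2.119, -2.317, 0.003]
contact_force: [-0.2, 0.1, -2.0]
grip_width: 0.0493
```

```bash
python3 - <<'E'
from h import *
where()
E
```

```text
gap x,y mm -0.13 15.56 z 0.1071 F gx,gy,z -0.24 0.08 -2.03 phi 5.12 zt [-2.4e-03 -6.0e-04 -1.0e+00] w 0.0493 t 18.8833
```

>>> send_rows(
  deltas=[
    [0.3,0,0,0.02,0,0,0],
    [0.3,0,0,0.04,0,0,0],
    [0.3,0,0,0.06,0,0,0],
    [0.3,0,0,0.08,0,0,0],
    [0.3,0,0,0.08,0,0,0],
    [0.3,0,0,0.08,0,0,0],
  ],
)

```text
clock: 19.38
tcp_pos: [0.5373, 0.1607, 0.0955]
orientation: [-2.119, -2.318, 0.002]
contact_force: [-0.1, -0.4, -1.0]
grip_width: 0.0493
```

```bash
python3 - <<'E'
from h import *
where()
E
```

```text
gap x,y mm 0.04 15.71 z 0.0955 F gx,gy,z -0.15 -0.35 -0.98 phi 5.13 zt [-1.8e-03 -1.0e-04 -1.0e+00] w 0.0493 t 19.3833
```

>>> send_rows(
  deltas=[
    [0.3,0,0,0.025,0,0,0],
    [0.3,0,0,0.05,0,0,0],
    [0.3,0,0,0.075,0,0,0],
    [0.3,0,0,0.1,0,0,0],
    [0.3,0,0,0.12,0,0,0],
    [0.3,0,0,0.12,0,0,0],
    [0.3,0,0,0.12,0,0,0],
  ],
)

```text
clock: 19.97
tcp_pos: [0.5373, 0.1606, 0.0774]
orientation: [-2.119, -2.318, 0.002]
contact_force: [-1.0, -0.5, -1.8]
grip_width: 0.0495
```

```bash
python3 - <<'E'
from h import *
where()
E
```

```text
gap x,y mm 0.01 15.65 z 0.0774 F gx,gy,z -1.05 -0.43 -1.82 phi 5.12 zt [-1.9e-03 -2.0e-04 -1.0e+00] w 0.0495 t 19.9667
```

>>> send_rows(
  deltas=[
    [0.3,0,0,0.015,0,0,0],
    [0.3,0,0,0.03,0,0,0],
    [0.3,0,0,0.033,0,0,0],
    [0.3,0,0,0.033,0,0,0],
  ],
)

```text
clock: 20.3
tcp_pos: [0.5377, 0.1607, 0.073]
orientation: [-2.119, -2.318, 0.001]
contact_force: [-0.5, 0.3, 1.2]
grip_width: 0.0491
```

```bash
python3 - <<'E'
from h import *
where()
E
```

```text
gap x,y mm 0.38 15.77 z 0.073 F gx,gy,z -0.5 0.31 1.21 phi 5.12 zt [-1.e-03  3.e-04 -1.e+00] w 0.0491 t 20.3
```

>>> send_rows(
  deltas=[
    [0.65,0,0,0,0,0,0],
    [0.7,0,0,0,0,0,0],
    [0.72,0,0,0,0,0,0],
    [0.72,0,0,0,0,0,0],
    [0.72,0,0,-0.2,0,0,0],
    [0.72,0,0,-0.4,0,0,0],
    [0.72,0,0,-0.6,0,0,0],
    [0.72,0,0,-0.8,0,0,0],
    [0.72,0,0,-1,0,0,0],
    [0.72,0,0,-1,0,0,0],
    [0.72,0,0,-1,0,0,0],
  ],
)

```text
clock: 21.22
tcp_pos: [0.5387, 0.1611, 0.2244]
orientation: [-2.12, -2.319, -0.005]
contact_force: [-0.2, 0.5, -1.0]
grip_width: 0.0615
```

```bash
python3 - <<'E'
from h import *
import pickle
f=grab('wrist');pickle.dump(f,open('f7.pkl','wb'));where()
cv2.imwrite('pics/w7.png',cv2.resize(f['pixels'][60:360,120:520],(800,600),interpolation=2)[...,::-1])
E
```

```text
gap x,y mm 0.32 15.85 z 0.2229 F gx,gy,z -0.4 0.36 -0.56 phi 5.13 zt [-9.e-04  8.e-04 -1.e+00] w 0.0615 t 21.2667
```

View pics/w7.png

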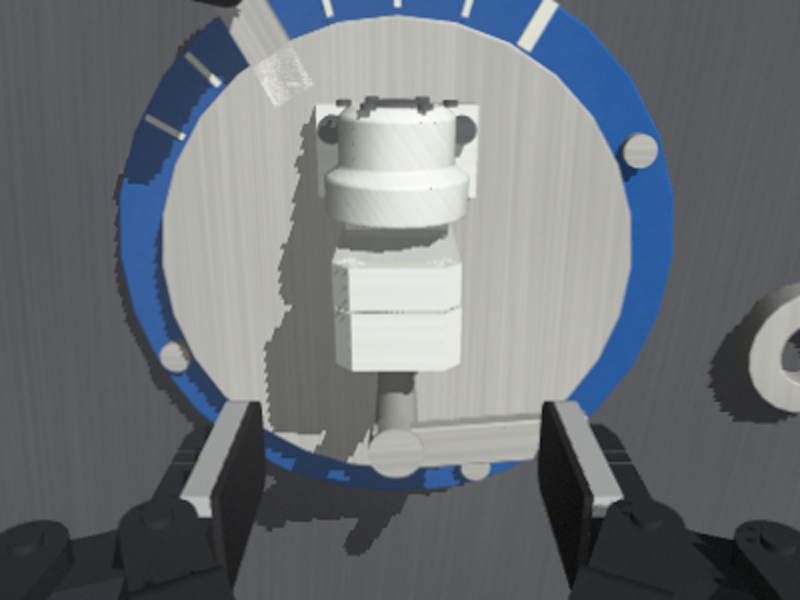

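Both packers stand flush and level in the gap, top faces (350–447, 262–370), seam at row 311; arm still over the fourth mark. Now the keeper (knob hidden by the right finger here; using the earlier frames).

```bash
python3 - <<'E'
from h import *
import pickle
pv=gap(0,-.052);print('pivot',pv)
f=pickle.load(open('f2.pkl','rb'))
for uv in[(500,290),(502,294)]:
    P=onz(f,[np.array(uv)/1.25],.1465)[0,:2]-pv;print(np.hypot(*P),np.degrees(np.arctan2(P@GY,P@GX)))
f=pickle.load(open('f5.pkl','rb'))
for n in('f2','f5'):
    f=pickle.load(open(n+'.pkl','rb'));g=cv2.cvtColor(f['pixels'],cv2.COLOR_RGB2GRAY)
    a,b,c,d=(378,205,415,248) if n=='f2' else (398,238,440,285)
    m=np.zeros_like(g);m[b:d,a:c]=(g[b:d,a:c]<50)
    n_,l,s,ce=cv2.connectedComponentsWithStats(m)
    for i in range(1,n_):
        if s[i,4]>40: print(n,s[i],ce[i])
    for th in(0,5,10,15,20,25):
        K=pv+.07*(np.cos(np.radians(th))*GX+np.sin(np.radians(th))*GY)
        print(th,proj(f,[[*K,.1465],[*K,.1145]]).round(1).tolist())
f=pickle.load(open('f7.pkl','rb'))
P=onz(f,[(120+400/2,60+452/2)],.1165)[0,:2]-C;print('pivot seen gap',P@GX,P@GY)
o=r.get_obs();print(o['joints'])
E
```

```text
pivot [0.5433225  0.09320586]
0.06779942481291744 8.6117468910522
0.06900372258101986 5.92501215139913
f2 [388 216  22  27 410] [398.52926829 229.1195122 ]
0 [[402.6, 242.6], [395.5, 228.0]]
5 [[402.8, 236.3], [395.7, 222.1]]
10 [[402.4, 229.9], [395.2, 216.2]]
15 [[401.3, 223.5], [394.3, 210.3]]
20 [[399.7, 217.1], [392.7, 204.4]]
25 [[397.4, 210.9], [390.6, 198.7]]
f5 [402 244  33  41 746] [419.20375335 263.13538874]
f5 [398 267   8  18  76] [400.19736842 278.21052632]
0 [[424.2, 282.5], [412.1, 259.3]]
5 [[424.7, 274.3], [412.5, 251.9]]
10 [[424.5, 266.1], [412.1, 244.5]]
15 [[423.4, 257.9], [411.1, 237.1]]
20 [[421.4, 249.7], [409.3, 229.7]]
25 [[418.6, 241.7], [406.7, 222.4]]
pivot seen gap 0.0014256992930914566 -0.050770603703562844
[-0.83405146  0.34042208  0.54379666  1.88044345 -0.21105736  0.97787297
 -0.10719615]
```

```bash
python3 - <<'E'
from h import *
rows([(.6122,.1055,.195,-80)])
E
```

```text
[-0.412, 0.462, 0.185, -0.0, -0.0, 0.473]
```

>>> send_rows(
  deltas=[
    [0.72,-0.1,0.1,0,0,0,0.04],
    [0.72,-0.2,0.2,0,0,0,0.08],
    [0.72,-0.3,0.3,0,0,0,0.12],
    [0.72,-0.412,0.4,0,0,0,0.16],
    [0.72,-0.412,0.462,0.05,0,0,0.2],
    [0.72,-0.412,0.462,0.1,0,0,0.24],
    [0.72,-0.412,0.462,0.185,0,0,0.28],
    [0.72,-0.412,0.462,0.185,0,0,0.32],
    [0.72,-0.412,0.462,0.185,0,0,0.36],
    [0.72,-0.412,0.462,0.185,0,0,0.4],
    [0.72,-0.412,0.462,0.185,0,0,0.44],
    [0.72,-0.412,0.462,0.185,0,0,0.473],
    [0.72,-0.412,0.462,0.185,0,0,0.473],
    [0.72,-0.412,0.462,0.185,0,0,0.473],
    [0.72,-0.412,0.462,0.185,0,0,0.473],
  ],
)

```text
clock: 22.52
tcp_pos: [0.6117, 0.1052, 0.1939]
orientation: [3.129, 0.278, -0.005]
contact_force: [-0.7, -1.2, 0.2]
grip_width: 0.0613
```

```bash
python3 - <<'E'
from h import *
f=grab('wrist');where();o=r.get_obs();print(o['tcp_pos'],o['joints'][6])
g=cv2.cvtColor(f['pixels'],cv2.COLOR_RGB2GRAY);pv=gap(0,-.052)
for th in(0,5,10):
    K=pv+.07*(np.cos(np.radians(th))*GX+np.sin(np.radians(th))*GY);print(th,proj(f,[[*K,.1465],[*K,.1145]]).round(1).tolist())
u,v=proj(f,[[*(pv+.0697*np.array([np.cos(.176),np.sin(.176)])),.1465]])[0].astype(int)
m=np.zeros_like(g);m[v-45:v+25,u-45:u+45]=g[v-45:v+25,u-45:u+45]<50
n_,l,s,ce=cv2.connectedComponentsWithStats(m)
for i in range(1,n_):
    if s[i,4]>40: print(s[i],ce[i])
rows([(.6122,.1055,.131,-80)])
E
```

```text
gap x,y mm 69.3 -46.13 z 0.1943 F gx,gy,z 0.46 -0.12 0.12 phi -79.87 zt [-2.4e-03 -3.0e-04 -1.0e+00] w 0.0612 t 22.5667
[0.61182896 0.10521351 0.19425469] -1.1991722986715163
0 [[333.8, 238.6], [332.0, 217.4]]
5 [[322.8, 238.1], [322.5, 217.0]]
10 [[311.9, 238.5], [312.9, 217.4]]
[0.004, -0.001, 0.422, -0.0, 0.001, 0.001]
```

```bash
python3 - <<'E'
from h import *
f=grab('wrist');g=cv2.cvtColor(f['pixels'],cv2.COLOR_RGB2GRAY)
for v in(205,215,225,232,238,244): print(v,g[v,280:370:2].tolist())
E
```

```text
205 [195, 194, 195, 194, 194, 194, 193, 193, 194, 194, 195, 195, 195, 195, 196, 187, 176, 176, 176, 175, 175, 173, 172, 172, 177, 176, 176, 177, 178, 197, 197, 199, 200, 200, 199, 201, 200, 201, 201, 200, 200, 198, 199, 197, 197]
215 [189, 189, 190, 189, 190, 190, 190, 192, 191, 192, 192, 192, 193, 192, 192, 194, 62, 62, 62, 61, 60, 60, 58, 56, 55, 54, 54, 60, 111, 193, 194, 193, 192, 191, 191, 191, 190, 189, 188, 188, 186, 186, 187, 187, 186]
225 [187, 189, 190, 191, 192, 194, 194, 194, 194, 194, 193, 193, 193, 192, 189, 83, 63, 62, 61, 61, 60, 62, 62, 57, 55, 53, 53, 51, 93, 193, 193, 193, 193, 194, 194, 193, 194, 194, 193, 195, 194, 195, 194, 194, 193]
232 [172, 172, 171, 170, 169, 91, 89, 96, 157, 165, 163, 171, 181, 182, 189, 61, 65, 64, 63, 64, 62, 63, 63, 61, 60, 59, 61, 58, 67, 195, 194, 193, 193, 193, 193, 193, 193, 193, 194, 195, 193, 196, 195, 195, 195]
238 [171, 171, 171, 171, 130, 68, 68, 69, 75, 83, 84, 82, 82, 81, 109, 64, 63, 64, 63, 62, 61, 60, 60, 61, 60, 59, 59, 58, 65, 198, 198, 198, 197, 198, 196, 197, 196, 196, 196, 196, 195, 195, 195, 196, 196]
244 [171, 172, 172, 168, 73, 68, 66, 77, 87, 84, 82, 83, 82, 84, 114, 197, 137, 63, 62, 63, 62, 61, 60, 59, 59, 60, 56, 90, 145, 195, 196, 196, 196, 194, 194, 195, 195, 195, 195, 194, 194, 194, 194, 194, 193]
```

>>> send_rows(
  deltas=[
    [0.72,0.004,0,0.15,0,0,0],
    [0.72,0.004,0,0.3,0,0,0],
    [0.72,0.004,0,0.41,0,0,0],
    [0.5,0.004,0,0.41,0,0,0],
    [0.1,0.004,0,0.41,0,0,0],
    [0.1,0.004,0,0.41,0,0,0],
    [0.1,0.004,0,0.41,0,0,0],
    [0.1,0.004,0,0.41,0,0,0],
    [0.1,0.004,0,0.41,0,0,0],
    [0.1,0.004,0,0.41,0,0,0],
  ],
  squeeze=20,
)

```text
clock: 23.45
tcp_pos: [0.6137, 0.1053, 0.1347]
orientation: [-3.129, -0.273, -0.002]
contact_force: [0.0, 0.1, 6.1]
grip_width: 0.0149
```

```bash
python3 - <<'E'
from h import *
where();o=r.get_obs();p=o['tcp_pos'];pv=gap(0,-.052)
d=p[:2]-pv;rad=np.hypot(*d);a=np.degrees(np.arctan2(d[1],d[0]));print(rad,a-5.1)
Y=R.from_rotvec(o['orientation']).as_matrix()[:,1];phi=np.degrees(np.arctan2(Y[1],Y[0]))
rows([(pv[0]+rad*np.cos(np.radians(a+t)),pv[1]+rad*np.sin(np.radians(a+t)),p[2],phi+t) for t in (*range(6,84,6),82.5,84)])
E
```

```text
gap x,y mm 71.13 -46.2 z 0.1347 F gx,gy,z 0.05 0.09 6.08 phi -80.02 zt [ 9.e-04  5.e-04 -1.e+00] w 0.0149 t 23.45
0.07136423603055514 4.661023705729937
[-0.002, -0.05, 0.0, -0.0, -0.0, -0.033]
[-0.01, -0.099, 0.0, -0.0, -0.0, -0.067]
[-0.023, -0.147, 0.0, -0.0, -0.0, -0.1]
[-0.04, -0.194, 0.0, -0.0, -0.0, -0.133]
[-0.063, -0.238, 0.0, -0.0, -0.0, -0.167]
[-0.09, -0.28, 0.0, -0.0, -0.0, -0.2]
[-0.121, -0.319, -0.0, 0.0, -0.0, -0.233]
[-0.156, -0.354, -0.0, 0.0, -0.0, -0.267]
[-0.195, -0.386, -0.0, 0.0, -0.0, -0.3]
[-0.236, -0.413, -0.0, 0.0, -0.0, -0.333]
[-0.281, -0.436, -0.0, 0.0, -0.0, -0.367]
[-0.327, -0.454, -0.0, 0.0, -0.0, -0.4]
[-0.375, -0.467, -0.0, 0.0, -0.0, -0.433]
[-0.412, -0.473, -0.0, 0.0, -0.0, -0.458]
[-0.424, -0.475, -0.0, 0.0, -0.0, -0.467]
```

>>> send_rows(
  deltas=[
    [0.1,-0.002,-0.05,-0.01,0,0,-0.033],
    [0.1,-0.01,-0.099,-0.01,0,0,-0.067],
    [0.1,-0.023,-0.147,-0.01,0,0,-0.1],
    [0.1,-0.04,-0.194,-0.01,0,0,-0.133],
    [0.1,-0.063,-0.238,-0.01,0,0,-0.167],
    [0.1,-0.09,-0.28,-0.01,0,0,-0.2],
    [0.1,-0.121,-0.319,-0.01,0,0,-0.233],
    [0.1,-0.156,-0.354,-0.01,0,0,-0.267],
    [0.1,-0.195,-0.386,-0.01,0,0,-0.3],
    [0.1,-0.236,-0.413,-0.01,0,0,-0.333],
    [0.1,-0.281,-0.436,-0.01,0,0,-0.367],
    [0.1,-0.327,-0.454,-0.01,0,0,-0.4],
    [0.1,-0.375,-0.467,-0.01,0,0,-0.433],
    [0.1,-0.412,-0.473,-0.01,0,0,-0.458],
    [0.1,-0.412,-0.473,-0.01,0,0,-0.458],
    [0.1,-0.412,-0.473,-0.01,0,0,-0.458],
  ],
)

```text
clock: 24.78
tcp_pos: [0.5392, 0.1637, 0.1349]
orientation: [-2.177, -2.264, 0.003]
contact_force: [-0.9, -3.2, -1.2]
grip_width: 0.0148
```

```bash
cat > k.py <<'E'
from h import *
where();o=r.get_obs();p=o['tcp_pos'];pv=gap(0,-.052)
d=p[:2]-pv;rad=np.hypot(*d);a=np.degrees(np.arctan2(d[1],d[0]));print(rad,a-5.1)
Y=R.from_rotvec(o['orientation']).as_matrix()[:,1]
rows([(*(p+t*.001*np.array([-GX[0],-GX[1],0])),np.degrees(np.arctan2(Y[1],Y[0]))) for t in(2,4,6)])
E
python3 k.py
```

```text
gap x,y mm 2.15 18.55 z 0.1349 F gx,gy,z -1.18 -3.07 -1.22 phi 2.25 zt [-2.1e-03 -7.0e-04 -1.0e+00] w 0.0148 t 24.7833
0.07058516239831132 88.25099606967491
[-0.001, -0.013, 0.0, -0.001, 0.0, 0.0]
[-0.001, -0.027, 0.0, -0.001, 0.0, 0.0]
[-0.002, -0.04, 0.0, -0.001, 0.0, 0.0]
```

Push on gently to the stop until tangential force shows.

>>> send_rows(
  deltas=[
    [0.1,0,-0.01,0,0,0,-0.005],
    [0.1,0,-0.02,0,0,0,-0.01],
    [0.1,0,-0.03,0,0,0,-0.015],
    [0.1,0,-0.03,0,0,0,-0.015],
  ],
)

```text
clock: 25.12
tcp_pos: [0.5368, 0.1635, 0.135]
orientation: [2.119, 2.316, 0.001]
contact_force: [7.1, -4.1, -7.0]
grip_width: 0.0149
```

```bash
python3 k.py
```

```text
gap x,y mm -0.28 18.62 z 0.135 F gx,gy,z 6.75 -4.74 -7.0 phi 5.09 zt [ 2.3e-03 -8.0e-04 -1.0e+00] w 0.0149 t 25.1167
0.07062290135189975 90.22662559215928
[-0.0, -0.013, -0.0, 0.001, 0.0, -0.0]
[-0.0, -0.027, -0.0, 0.001, 0.0, -0.0]
[-0.0, -0.04, -0.0, 0.001, 0.0, -0.0]
```

>>> send_rows(
  deltas=[
    [0.5,0,0.005,0,0,0,0],
    [0.5,0,0.005,0,0,0,0],
    [0.5,0,0.005,0,0,0,0],
    [0.5,0,0.005,0,0,0,0],
    [0.5,0,0.005,-0.2,0,0,0],
    [0.5,0,0.005,-0.4,0,0,0],
    [0.5,0,0.005,-0.6,0,0,0],
    [0.5,0,0.005,-0.8,0,0,0],
    [0.5,0,0.005,-1,0,0,0],
    [0.5,0,0.005,-1,0,0,0],
    [0.5,0,0.005,-1,0,0,0],
  ],
)

```text
clock: 26.03
tcp_pos: [0.5368, 0.1651, 0.2868]
orientation: [-2.119, -2.319, -0.005]
contact_force: [-0.1, 0.4, -1.5]
grip_width: 0.0428
```

```bash
python3 - <<'E'
from h import *
where();f=grab('wrist');s=grab('scene');d=grab('side')
for n,fr in(('w',f),('s',s)):
  for th in(85,90):
    K=gap(0,-.052)+.07*(np.cos(np.radians(th))*GX+np.sin(np.radians(th))*GY);print(n,th,proj(fr,[[*K,.1465],[*K,.1145]]).round(1).tolist())
a=cv2.resize(f['pixels'][0:300,130:510],(506,400),interpolation=2)
b=cv2.resize(s['pixels'][120:350,150:400],(435,400))[:,:294]
c=cv2.resize(s['pixels'][120:350,150:400],(290,200),interpolation=2);e=cv2.resize(d['pixels'][130:360,230:480],(290,200),interpolation=2)
cv2.imwrite('pics/fin.png',np.hstack([a,np.vstack([c,e])])[...,::-1])
E
```

```text
gap x,y mm -0.1 20.24 z 0.2868 F gx,gy,z -0.11 0.44 -1.5 phi 5.15 zt [ 0.0019  0.0026 -1.    ] w 0.0428 t 26.0333
w 85 [[327.6, 195.3], [326.9, 184.4]]
w 90 [[320.1, 195.0], [320.1, 184.1]]
s 85 [[336.0, 150.9], [335.6, 158.4]]
s 90 [[334.1, 149.9], [333.7, 157.4]]
```

View pics/fin.png

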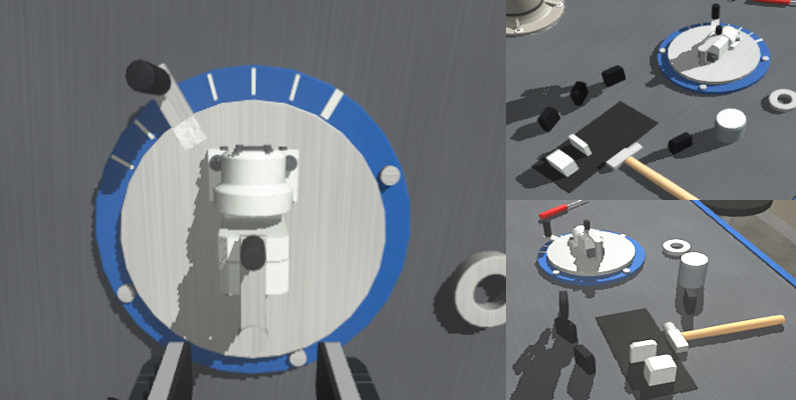

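The final view shows the bar straight across both packers, with the knob at (253,252) matching 90°. The handle is over the fourth mark, and the other two packers, the decoys and the bystanders are undisturbed.

```bash
python3 -c "
from h import *
r.hand_in()"
```

```text
the job is handed in; nothing more can be done
```

The job is done and handed in at 26 s on the robot clock, with 12 pictures viewed. No verdict was reported.

- **Swivel:** it started at the 15° mark, not at zero. I turned it three more clicks by the handle. In the last view the handle arm lies over the fourth mark from the zero mark, which is 60°.
- **Packers:** I chose b and c, since 17 + 24 = 41 mm is the only pair that fits 43.5 mm snugly. Their measured thicknesses were 17.1–17.4 mm and 23.7 mm.
    - **c:** it stands against the stop block. I found that wall by touch at about 3 N, and c seated with about 6 N of upward force.
    - **b:** it went in beside c with almost no side force, and seated with about 1 N of upward force.
    - **Seating:** in the picture their tops are level, and they are centred along the gap to about 1 mm.
- **Keeper:** I swung it to its stop, which pushed back with 6.8 N at a measured 90.2°. After release the last view shows the knob at 90°, with the bar across both packers.
- **Undisturbed:** in the last pictures packers a and d, the look-alikes and the tools appear where they were. The gripper is about 150 mm clear above the keeper.

Two measurements disagreed along the way. The first swivel-axis estimate was several millimetres off, so I replaced it with a fit from the overhead wrist view. The gripper also sat 2–4 mm off the packers' centres across their thickness. I corrected for this by touch for c and from the camera for b.

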